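# Line up the procedure bottles by height

## Task

Turn the rotary vial dispenser by its bar grip until the red-capped vial stands in the middle of the open front, then take that vial out and leave the other two vials in the dispenser. Stand the white bottle, the saline bottle, the small amber bottle and the red-capped vial in the steel rail, one in the middle of each bay, in falling order of height, with the tallest next to the tall blue end plate, so that every one can be seen and taken. Keep them all upright throughout.

Things in the scene. Friction and masses are not known exactly. Their poses are not given: they have to be found in the camera images.
- peroxide: tall white round bottle with a blue screw cap, 165 mm high, body 62 mm in diameter; the cap (36 mm in diameter, from 139 to 165 mm above the underside) is the place to grip it from above. Loose, about 0.27 kg. Origin: centre of the underside, z up
- saline: clear-white flat saline bottle with an orange top, 130 mm high, foot 77 mm (its y) by 42 mm (its x); round collar and cap 48 mm in diameter from 104 to 126 mm above the underside, to grip from above. Fits a bay either way round. Loose, about 0.13 kg. Origin: centre of the underside, z up
- amber: small round amber glass bottle with a white and orange label and a black ribbed cap, 88 mm high, body 44 mm in diameter; cap 28 mm in diameter from 66 to 88 mm above the underside. Loose, about 0.09 kg. Origin: centre of the underside, z up
- vial_red: amber glass vial with a red cap, 24 mm in diameter, 46 mm high (grip the body between 15 and 42 mm above its underside); starts in one of the dispenser's pockets under the clear cover, to the left or right of the hub. Loose, about 20 g. Origin: centre of the underside, z up
- vial_blue: clear vial with a blue cap, same size, in another pocket of the dispenser; stays in the dispenser. Origin: centre of the underside
- vial_green: amber vial with a green cap, same size, in another pocket of the dispenser; stays in the dispenser. Origin: centre of the underside
- rail: fixed steel rail with black rubber inlays, 358 mm long (its y), 92 mm deep (its x), four open bays in a row: centres at y = +0.132, +0.044, -0.044, -0.132 m, x = 0. Bays 85 x 86 mm inside, floor 6 mm above the counter; dividers and front lip end 20 mm, back wire 29 mm above it. Origin under its middle at counter height, z up
- bookend: tall blue end plate, 80 mm wide, 5 mm thick (12 mm at the top edge), 100 mm high, fixed upright across one end of the rail, at the left or at the right; the other end has only a low grey plate 26 mm high. Origin: centre of its lower edge
- handle (a point): centre of the blue bar grip on the dispenser's rotor, on its upright axis, 85 mm above the counter. Bar 32 mm long (its x), 12 mm thick (its y), from 72 to 98 mm; clear cover below ends at 69 mm. Frame and rotor turn with the bar, over 2 rad either way, and stay put (friction 0.04 N m). Five blue-rimmed pockets 62 mm from the axis, 72 deg apart, 32 mm wide, rims 28 mm above the counter
- front (a point): middle of the dispenser's open front: where a pocket must stand to be emptied, 62 mm from the axis, on the pocket floor 16 mm above the counter; that pocket is empty at first. The dispenser is a fixed white box 190 x 190 mm, walls 66 mm high, with a clear cover over all but its front 61 mm (lip there 17 mm). The frame's -x points out of the front, towards a small blue mark

How it is judged:
On the way:
1. the rotor is turned until the red-capped vial, still in its pocket, stands within 15 mm of the middle of the open front (horizontal distance between vial_red and front below 0.015 m and height (world z) of vial_red below 0.022 m and horizontal distance between vial_red and handle below 0.075 m), for 0.3 s.
At the end, for the whole second after the job is handed in: From the bay by the tall blue plate: white bottle, saline, amber, red-capped vial, each upright, at rest on its bay's floor, within 15 mm of the bay's centre along and across the rail; the other two vials upright in the dispenser's pockets (((y of bookend in the frame of rail above 0 m and y of peroxide in the frame of rail between 0.117 and 0.147 m and y of saline in the frame of rail between 0.029 and 0.059 m and y of amber in the frame of rail between -0.059 and -0.029 m and y of vial_red in the frame of rail between -0.147 and -0.117 m) or (y of bookend in the frame of rail below 0 m and y of peroxide in the frame of rail between -0.147 and -0.117 m and y of saline in the frame of rail between -0.059 and -0.029 m and y of amber in the frame of rail between 0.029 and 0.059 m and y of vial_red in the frame of rail between 0.117 and 0.147 m)) and x of peroxide in the frame of rail between -0.015 and 0.015 m and z of each of peroxide, saline, amber, vial_red in the frame of rail below 0.012 m and angle between each of peroxide, saline, amber, vial_red's own z axis and vertical below 0.12 rad and linear speed of each of peroxide, saline, amber, vial_red below 0.02 m/s and x of saline in the frame of rail between -0.015 and 0.015 m and x of amber in the frame of rail between -0.015 and 0.015 m and x of vial_red in the frame of rail between -0.015 and 0.015 m and horizontal distance between each of vial_blue, vial_green and handle below 0.075 m and angle between each of vial_blue, vial_green's own z axis and vertical below 0.1 rad and height (world z) of each of vial_blue, vial_green below 0.03 m); the robot touches nothing.
It fails at once if a bottle or vial is tipped over (more than 0.6 rad) (angle between any of peroxide, saline, amber, vial_red, vial_blue, vial_green's own z axis and vertical above 0.6 rad).
It also fails if it takes over 112 s, if anything falls off the work surface, if the arm or the gripper's body presses on something with over 40 N, if the wrist force passes 120 N, or if a joint passes its speed limit or range.

## Robot

A 6-joint arm with a two-finger parallel gripper is mounted at the origin on a cart in front of the work surface, level with it; the furniture and walls round the work are solid. World frame = base frame: x ahead of the robot, y to its left, z up, the work surface at z = 0. Lengths are in m, angles in rad, forces in N, time in s.
With the tool pointing down it reaches from about 0.325 to 0.9 m from the base axis. Payload 3.5 kg.
Tool frame: the origin (TCP) lies at the very end of the fingers, on their centre line; the grasp point (between the pads) lies manip.tcp_to_grasp behind it (manip.tcp_to_grasp is the distance from the TCP to the grasp point, in m); z points along the fingers, y is the line along which they close (so a half turn about z gives the same grasp; the last joint's range is limited). The gripper opens to 85 mm and grips with 20 to 120 N. Pads are 22 mm wide; open, the fingers measure 114 mm over their backs; the gripper's body (76 mm by 85 mm) begins 54 mm behind the grasp point. The pads swing forward as they close: fully open they stand 13 mm farther back than shut.
Start: joints at [-1.205, 0.276, -0.026, 1.268, 0, 1.467], TCP at [0.282, -0.558, 0.231] pointing down, gripper open.
Joint ranges: [-3.12, 3.12], [-0.85, 1.88], [-1.08, 1.24], [-1.95, 2.15], [-1.57, 1.53], [-3.14, 3.14]. Speed limits (rad/s): [2.57, 2.57, 3.14, 3.14, 3.14, 3.14].

## Interface

Orientations are given as a unit quaternion [w, x, y, z].
In Python, from plant import manip gives the robot as it stands. The module is installed in compiled form; this text tells all that it offers.
- The arm moves only by the shell command python3 -m crank 'ROWS'. ROWS is JSON, a list of rows, each an object of numbers: "fingers": the opening, from 0 (shut) to 1 (fully open); "tx", "ty", "tz": the shift along the tool's x, y, z in units of 30 mm (1.0 is 30 mm); "rx", "ry", "rz": the turn, a rotation vector about the tool's x, y, z in rad. A call has 1 to 10 rows; each row shifts and turns the commanded pose from where the row before left it, along the tool's axes as they then stand; what a row does not reach is not made up. A row lasts 1/12 s, in which the tool goes at most 41.7 mm and 7.16 degrees, less where a joint would pass 70% of its speed; a pose out of reach is approached as far as the arm can. A call is refused whole if a number of a shift passes 1 or a number of a turn 0.125, either way. A call with a gripper value outside its range is refused whole. The fingers move at their own pace and stop on an object; the grip force is fixed at half the most. Time passes only in rows, so rows that do not move let the fingers close. It gives the time, the measured TCP pose, the force, the opening and the grip force at its end, in the units of the state.
- manip.read_state(): the state, without advancing time (a new reading comes with each control period).
- manip.camera(name): name is "scene" or "top" or "wrist"; returns the picture (384x512x3 uint8, blue, green, red); there is no depth.
- manip.camera_params(name): a dict with "intrinsics" (3x3 intrinsics, pixels), "distortion" ([k1, k2, p1, p2, k3] as OpenCV has them; the pictures are not rectified), "eye" and "orientation" of the camera in the world. Camera axes: x right, y down, z forward; pixel columns grow to the right and rows downward; lengths in m; the calibration is good to about 2 mm. A picture is of the moment at which its call begins: read the wrist's pose just before it. camera_params takes no time and is no camera call; for the wrist camera it gives the pose at the moment of the call.
- manip.job_done(): hands the job in; it is judged then, once.
The state is a dict: "time": time; "q": joint angles; "joint_vel": joint speeds; "joint_efforts": joint torques, N m; "tool_pos": TCP position; "orientation": TCP orientation; "force": force on the tool from outside, world axes, zero at the start; "ft_torque": the same for the moment, N m; "width": opening from 0.0 (shut) to 1.0 (fully open); "gripper_force": force on a finger pad.
Only numpy, scipy, OpenCV 4.12 (cv2) and the standard library are available. Lean on these libraries where they do the work, as an engineer would, in place of code of your own. Each camera call takes 0.05 s, during which the arm holds its last target. There are 200 camera calls.

## Working session

There is one attempt and no reset: what is moved stays moved. The work goes in short steps, Python scripts to look and compute and a shell command to move; the robot and the scene stay as the last step left them, time stands still between calls to the robot, and variables do not carry over. Pictures are saved under pics/ and viewed, at most 14 in all, crops included, and the job is handed in when it is done.

```bash
mkdir -p pics
cat > h.py <<'E'
import numpy as np, cv2
from scipy.spatial.transform import Rotation as R
from plant import manip
def params(n):
    p=manip.camera_params(n); q=p["orientation"]
    return np.array(p["intrinsics"],float),np.array(p["distortion"],float),np.array(p["eye"],float),R.from_quat([q[1],q[2],q[3],q[0]]).as_matrix()
def ray(n,uv,P=None):
    K,D,e,M=P or params(n)
    u=cv2.undistortPoints(np.array(uv,float).reshape(-1,1,2),K,D).reshape(-1,2)
    d=np.c_[u,np.ones(len(u))]@M.T
    return e,d
def onz(n,uv,z,P=None):
    e,d=ray(n,uv,P); return e+d*((z-e[2])/d[:,2])[:,None]
def proj(n,X,P=None):
    K,D,e,M=P or params(n)
    c=(np.array(X,float).reshape(-1,3)-e)@M
    return cv2.projectPoints(c.reshape(-1,1,3),np.zeros(3),np.zeros(3),K,D)[0].reshape(-1,2)
def blobs(im,lo,hi,amin=30):
    h=cv2.cvtColor(im,cv2.COLOR_BGR2HSV); m=cv2.inRange(h,np.array(lo),np.array(hi))
    n,l,s,c=cv2.connectedComponentsWithStats(m)
    return [(s[i].tolist(),c[i].round(1).tolist()) for i in range(1,n) if s[i,4]>=amin]
E
python3 - <<'E'
from h import *
for n in("scene","top"):
    im=manip.camera(n); cv2.imwrite(f"pics/{n}0.png",im)
    print(n,[np.round(x,3).tolist() for x in params(n)])
s=manip.read_state();print(s, manip.tcp_to_grasp)
E
```

```text
scene [[[432.18, 0.0, 251.385], [0.0, 432.18, 191.51], [0.0, 0.0, 1.0]], [-0.118, 0.0, 0.0, 0.0, 0.0], [-0.472, -0.889, 0.754], [[0.697, -0.33, 0.637], [-0.717, -0.313, 0.622], [-0.006, -0.891, -0.454]]]
top [[[355.098, 0.0, 261.551], [0.0, 355.098, 191.546], [0.0, 0.0, 1.0]], [0.011, 0.0, 0.0, 0.0, 0.0], [0.409, 0.002, 1.277], [[0.003, -0.999, 0.039], [-1.0, -0.002, 0.011], [-0.011, -0.039, -0.999]]]
{'time': 0.1, 'q': array([-1.20540126e+00,  2.77069428e-01, -2.77694876e-02,  1.26800795e+00,
        1.28285440e-05,  1.46735451e+00]), 'joint_vel': array([-0.00145844, -0.00267683,  0.00315124,  0.0016826 , -0.00046848,
        0.00018316]), 'joint_efforts': array([ 3.41554041e-04, -4.46706247e+01,  2.96129054e+01,  8.42530309e-03,
       -8.32682872e-05, -8.16971408e-06]), 'tool_pos': array([ 0.28211775, -0.55689659,  0.23025164]), 'orientation': array([-1.01732474e-03,  9.72649079e-01,  2.32277245e-01, -1.27543283e-04]), 'force': array([ 0.51039364,  0.00201385, -0.37762487]), 'ft_torque': array([-0.02686767, -0.021351  ,  0.04198323]), 'gripper_force': 0.0, 'width': 1.0011260522540468} 0.0187
```

View pics/scene0.png

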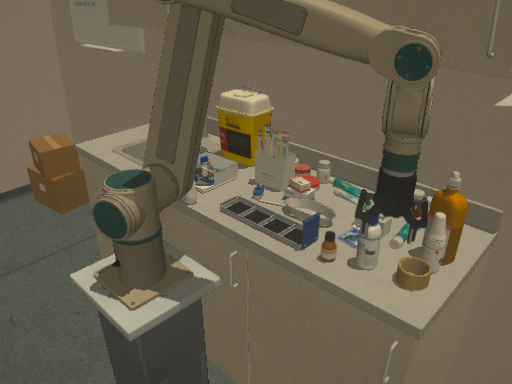

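View pics/top0.png

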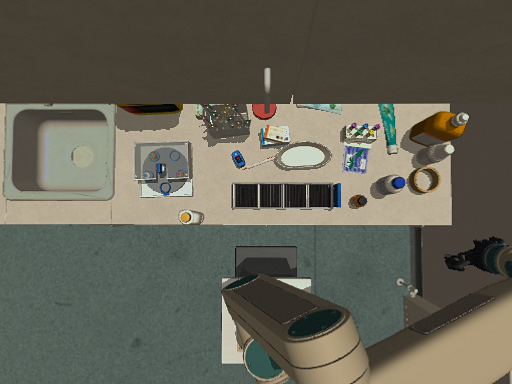

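Run:
```python
from h import *
t=cv2.imread("pics/top0.png");s=cv2.imread("pics/scene0.png")
a=cv2.resize(t[135:235,125:225],(400,400),interpolation=3)
b=cv2.resize(t[135:235,340:440],(400,400),interpolation=3)
c=cv2.resize(s[140:210,180:280],(400,280),interpolation=3)
d=np.zeros((200,400,3),np.uint8); 
e=cv2.resize(s[170:280,315:465],(382,280),interpolation=3); e=cv2.copyMakeBorder(e,0,0,0,18,0)
im=np.vstack([np.hstack([a,b]),np.hstack([c,e])])
im=cv2.resize(im,(700,595)); cv2.imwrite("pics/z0.png",im)
P=params("top")
r=lambda u,z:print(u,onz("top",[u],z,P).round(3).tolist())
r((337,185),.1);r((337,205),.1);r((232,195),.02);r((161,170),.085);r((190,217),.12);r((397,183),.165);r((360,201),.088)
```

```text
(337, 185) [[0.477, -0.235, 0.1]]
(337, 205) [[0.41, -0.234, 0.1]]
(232, 195) [[0.445, 0.121, 0.02]]
(161, 170) [[0.527, 0.355, 0.085]]
(190, 217) [[0.37, 0.248, 0.12]]
(397, 183) [[0.479, -0.408, 0.165]]
(360, 201) [[0.424, -0.313, 0.088]]
```

View pics/z0.png

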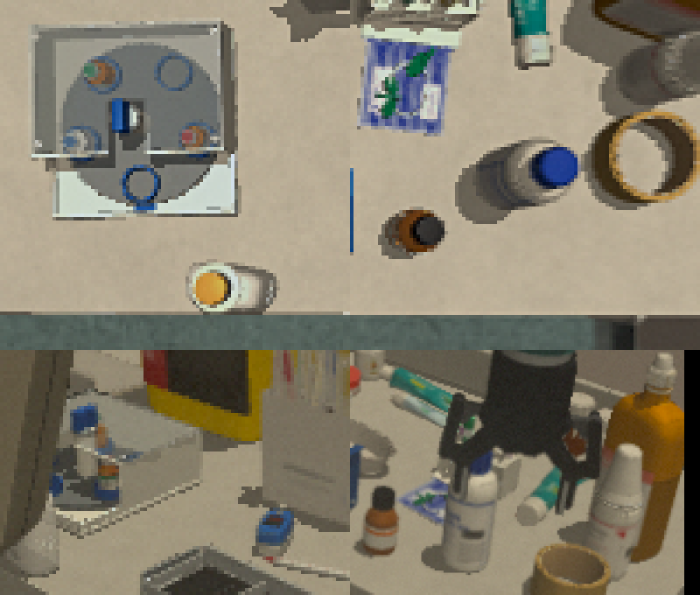

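Run:
```python
from h import *
im=cv2.imread("pics/top0.png");P=params("top")
def show(nm,lo,hi,roi,z,amin=8):
    x0,y0,x1,y1=roi
    for s,c in blobs(im[y0:y1,x0:x1],lo,hi,amin):
        uv=[c[0]+x0,c[1]+y0]; print(nm,[s[0]+x0,s[1]+y0]+s[2:],np.round(uv,1),[onz("top",[uv],zz,P)[0,:2].round(4).tolist() for zz in z])
show("per",(105,120,60),(130,255,255),(370,160,415,200),(.155,.165))
show("amb",(0,0,0),(180,255,70),(345,185,375,215),(.08,.088))
show("sal",(8,110,120),(28,255,255),(172,205,210,225),(.12,.13))
show("bar",(100,100,40),(130,255,255),(140,145,200,198),(.028,.098))
show("book",(100,100,40),(130,255,255),(325,175,348,215),(.1,))
show("bay",(0,0,0),(180,255,60),(225,178,345,212),(.006,.02),40)
show("red",(165,60,60),(180,255,255),(170,150,195,180),(.062,))
show("red",(0,60,60),(14,255,255),(140,145,195,185),(.062,))
# rail outline
g=cv2.resize(im[140:215,130:230],None,fx=6,fy=6,interpolation=2);cv2.imwrite("pics/d0.png",g)
print(onz("top",[(232.5,183.5),(232.5,208),(340,183.5),(340,208)],.02,P).round(3).tolist())
```

```text
per [394, 177, 11, 11, 97] [399.1 182.1] [[0.4829, -0.4183], [0.4822, -0.4146]]
amb [357, 196, 10, 9, 69] [361.4 200.4] [[0.4261, -0.32], [0.4259, -0.3178]]
sal [181, 213, 9, 9, 66] [184.8 216.9] [[0.3702, 0.2648], [0.3706, 0.2626]]
bar [157, 163, 5, 10, 48] [158.9 167.7] [[0.5407, 0.3795], [0.5333, 0.3583]]
bar [160, 182, 11, 13, 49] [165.1 188.5] [[0.4671, 0.3565], [0.4638, 0.3367]]
book [337, 183, 4, 24, 94] [338.5 194.5] [[0.4451, -0.2394]]
bay [235, 184, 23, 24, 484] [246. 195.] [[0.4454, 0.0719], [0.445, 0.0712]]
bay [260, 184, 22, 23, 434] [269.5 195.1] [[0.4453, -0.0123], [0.4449, -0.0121]]
bay [285, 184, 21, 23, 448] [295.5 195. ] [[0.4458, -0.1053], [0.4454, -0.1041]]
bay [309, 184, 22, 23, 489] [319.4 195.4] [[0.4446, -0.1906], [0.4442, -0.1884]]
bay [333, 184, 5, 23, 92] [334.7 195.7] [[0.4437, -0.2451], [0.4433, -0.2424]]
red [150, 152, 8, 7, 25] [153.8 155.7] [[0.5786, 0.3874]]
red [177, 171, 3, 6, 13] [178.  173.7] [[0.5165, 0.3031]]
red [180, 171, 3, 6, 12] [181.3 173.9] [[0.5159, 0.2917]]
[[0.486, 0.119, 0.02], [0.399, 0.119, 0.02], [0.486, -0.261, 0.02], [0.4, -0.261, 0.02]]
```

View pics/d0.png

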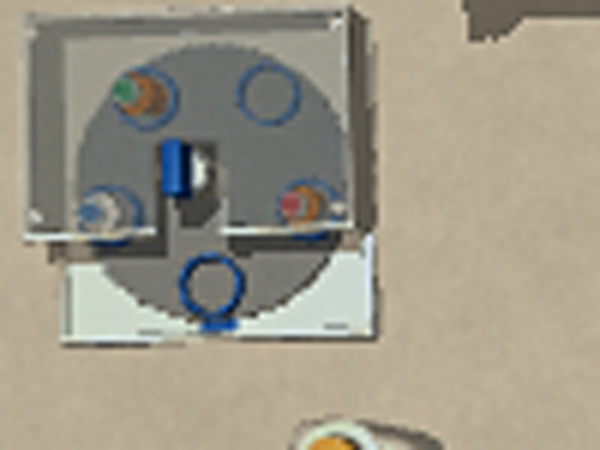

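The red vial sits to the right of the hub (zoom 300,205) and the empty pocket is at the front (211,286). The bar grip is at (175,168), and the bookend is at the right end of the rail, which is world −y. I'll start by turning the tool to yaw π.

```bash
python3 -m crank '[{"rz":-0.124},{"rz":-0.124},{"rz":-0.124},{"rz":-0.124},{"rz":-0.124},{"rz":-0.124},{"rz":-0.124},{"rz":-0.124},{"rz":-0.124},{"rz":-0.124}]'; python3 -m crank '[{"rz":-0.124},{"rz":-0.124},{"rz":-0.124},{"rz":-0.124},{"rz":-0.124},{"rz":-0.124},{"rz":-0.124},{"rz":-0.124},{"rz":-0.124},{"rz":-0.124}]'; python3 -m crank '[{"rz":-0.124},{"rz":-0.068},{"tx":0}]'
```

```text
$[0]: bad value
$[0]: bad value
$[0]: bad value
```

```bash
python3 -m crank '[{"fingers":1,"rz":-0.124}]'; python3 -m crank '[{"fingers":1,"tx":0,"ty":0,"tz":0,"rx":0,"ry":0,"rz":-0.124}]'
```

```text
time: 0.18
tool_pos: [0.2822, -0.557, 0.2304]
orientation: [-0.001, 0.956, 0.293, -0.0]
force: [0.3, 0.5, 0.5]
width: 1.0
gripper_force: 0.0$[0]: bad value
```

```bash
python3 -m crank '[{"fingers":1,"rz":-0.124},{"fingers":1,"rz":-0.124},{"fingers":1,"rz":-0.124},{"fingers":1,"rz":-0.124},{"fingers":1,"rz":-0.124},{"fingers":1,"rz":-0.124},{"fingers":1,"rz":-0.124},{"fingers":1,"rz":-0.124},{"fingers":1,"rz":-0.124},{"fingers":1,"rz":-0.124}]'; python3 -m crank '[{"fingers":1,"rz":-0.124},{"fingers":1,"rz":-0.124},{"fingers":1,"rz":-0.124},{"fingers":1,"rz":-0.124},{"fingers":1,"rz":-0.124},{"fingers":1,"rz":-0.124},{"fingers":1,"rz":-0.124},{"fingers":1,"rz":-0.124},{"fingers":1,"rz":-0.124},{"fingers":1,"rz":-0.124}]'; python3 -m crank '[{"fingers":1,"rz":-0.068},{"fingers":1}]'
```

```text
$[0]: bad value
$[0]: bad value
$[0]: bad value
```

```bash
python3 -m crank --help | head -30; echo; python3 -m crank '[{"fingers":1.0,"rz":-0.124}]';echo; python3 -m crank '[{"fingers":1.0,"tx":0.0,"ty":0.0,"tz":0.0,"rx":0.0,"ry":0.0,"rz":-0.12}]'
```

```text
time: 0.27
tool_pos: [0.2822, -0.5571, 0.2305]
orientation: [-0.001, 0.936, 0.352, 0.0]
force: [0.1, -0.2, 0.6]
width: 0.998
gripper_force: 0.0invalid input: not JSON, or not a number
$[0]: bad value
```

```bash
python3 -m crank '[{"fingers":1.0,"rz":-0.124},{"fingers":1.0,"rz":-0.124},{"fingers":1.0,"rz":-0.124},{"fingers":1.0,"rz":-0.124},{"fingers":1.0,"rz":-0.124},{"fingers":1.0,"rz":-0.124},{"fingers":1.0,"rz":-0.124},{"fingers":1.0,"rz":-0.124},{"fingers":1.0,"rz":-0.124},{"fingers":1.0,"rz":-0.124}]'
```

```text
$[0]: bad value
```

```bash
python3 -m crank '[{"fingers":1,"rz":-0.124}]'
```

```text
$[0]: bad value
```

```bash
for i in 1 2 3; do python3 -m crank '[{"fingers":0.95,"rz":-0.1}]'; echo; done; python3 -m crank '[{"fingers":1}]';echo; python3 -m crank '[{"rz":-0.1}]'
```

```text
$[0]: bad value
$[0]: bad value
$[0]: bad value
$[0]: bad value
$[0]: bad value
```

```bash
python3 -m crank '[{"fingers":1,"tx":0,"ty":0,"tz":0,"rx":0,"ry":0,"rz":-0.12}]'; echo; python3 -m crank '[{"fingers":1,"tx":0,"ty":0,"tz":0,"rx":0,"ry":0,"rz":-0.12}]' ; echo; python3 -c "
from plant import manip;s=manip.read_state();print(s['time'],s['tool_pos'],s['width'])"; sleep 5; python3 -m crank '[{"fingers":1,"tx":0,"ty":0,"tz":0,"rx":0,"ry":0,"rz":-0.12}]'
```

```text
time: 0.35
tool_pos: [0.2822, -0.5571, 0.2306]
orientation: [-0.001, 0.913, 0.407, 0.0]
force: [0.0, -0.1, 0.4]
width: 1.0
gripper_force: 0.0

time: 0.43
tool_pos: [0.2822, -0.5571, 0.2306]
orientation: [-0.001, 0.887, 0.461, 0.0]
force: [1.0, 1.0, -0.7]
width: 0.999
gripper_force: 0.0

0.4333 [ 0.28218573 -0.55713671  0.23059879] 0.9994742596659858
time: 0.52
tool_pos: [0.2822, -0.5571, 0.2306]
orientation: [-0.001, 0.858, 0.514, 0.0]
force: [-1.1, -0.2, 0.3]
width: 0.998
gripper_force: 0.0
```

```bash
python3 -m crank '[{"fingers":1,"tx":0,"ty":0,"tz":0,"rx":0,"ry":0,"rz":-0.12},{"fingers":1,"tx":0,"ty":0,"tz":0,"rx":0,"ry":0,"rz":-0.12},{"fingers":1,"tx":0,"ty":0,"tz":0,"rx":0,"ry":0,"rz":-0.12},{"fingers":1,"tx":0,"ty":0,"tz":0,"rx":0,"ry":0,"rz":-0.12},{"fingers":1,"tx":0,"ty":0,"tz":0,"rx":0,"ry":0,"rz":-0.12},{"fingers":1,"tx":0,"ty":0,"tz":0,"rx":0,"ry":0,"rz":-0.12},{"fingers":1,"tx":0,"ty":0,"tz":0,"rx":0,"ry":0,"rz":-0.12},{"fingers":1,"tx":0,"ty":0,"tz":0,"rx":0,"ry":0,"rz":-0.12},{"fingers":1,"tx":0,"ty":0,"tz":0,"rx":0,"ry":0,"rz":-0.12},{"fingers":1,"tx":0,"ty":0,"tz":0,"rx":0,"ry":0,"rz":-0.12}]' | grep -v force
python3 -m crank '[{"fingers":1,"tx":0,"ty":0,"tz":0,"rx":0,"ry":0,"rz":-0.12},{"fingers":1,"tx":0,"ty":0,"tz":0,"rx":0,"ry":0,"rz":-0.12},{"fingers":1,"tx":0,"ty":0,"tz":0,"rx":0,"ry":0,"rz":-0.12},{"fingers":1,"tx":0,"ty":0,"tz":0,"rx":0,"ry":0,"rz":-0.12},{"fingers":1,"tx":0,"ty":0,"tz":0,"rx":0,"ry":0,"rz":-0.12},{"fingers":1,"tx":0,"ty":0,"tz":0,"rx":0,"ry":0,"rz":-0.12},{"fingers":1,"tx":0,"ty":0,"tz":0,"rx":0,"ry":0,"rz":-0.12},{"fingers":1,"tx":0,"ty":0,"tz":0,"rx":0,"ry":0,"rz":-0.025},{"fingers":1,"tx":0,"ty":0,"tz":0,"rx":0,"ry":0,"rz":0}]'
```

```text
time: 1.35
tool_pos: [0.2822, -0.5571, 0.2306]
orientation: [-0.001, 0.418, 0.908, 0.0]
width: 1.001
time: 2.1
tool_pos: [0.2822, -0.5573, 0.2308]
orientation: [-0.0, 0.003, 1.0, 0.0]
force: [-1.0, 0.2, -0.2]
width: 1.001
gripper_force: 0.0
```

```bash
python3 -m crank '[{"fingers":1,"tx":-0.83,"ty":0.58,"tz":0,"rx":0,"ry":0,"rz":0},{"fingers":1,"tx":-0.83,"ty":0.58,"tz":0,"rx":0,"ry":0,"rz":0},{"fingers":1,"tx":-0.83,"ty":0.58,"tz":0,"rx":0,"ry":0,"rz":0},{"fingers":1,"tx":-0.83,"ty":0.58,"tz":0,"rx":0,"ry":0,"rz":0},{"fingers":1,"tx":-0.83,"ty":0.58,"tz":0,"rx":0,"ry":0,"rz":0},{"fingers":1,"tx":-0.83,"ty":0.58,"tz":0,"rx":0,"ry":0,"rz":0},{"fingers":1,"tx":-0.83,"ty":0.58,"tz":0,"rx":0,"ry":0,"rz":0},{"fingers":1,"tx":-0.83,"ty":0.58,"tz":0,"rx":0,"ry":0,"rz":0},{"fingers":1,"tx":0,"ty":0,"tz":0,"rx":0,"ry":0,"rz":0}]'
python3 - <<'E'
from h import *
P=params("wrist");im=manip.camera("wrist");cv2.imwrite("pics/w1.png",im)
for s,c in blobs(im,(105,120,40),(130,255,255),80): print(s,c,[onz("wrist",[c],z,P)[0,:2].round(4).tolist() for z in(.155,.165)])
print(P[2],P[3][:,2])
E
```

```text
time: 2.85
tool_pos: [0.4858, -0.4159, 0.2311]
orientation: [0.001, 0.001, 1.0, 0.001]
force: [0.4, -1.5, -0.5]
width: 0.999
gripper_force: 0.0
[413, 76, 69, 96, 4312] [449.3, 120.2] [[0.4359, -0.2908], [0.4352, -0.2966]]
[228, 167, 51, 51, 1485] [255.0, 195.6] [[0.4861, -0.4158], [0.4831, -0.4158]]
[ 0.41969279 -0.41643333  0.37315741] [ 0.26083004  0.00179592 -0.96538307]
```

View pics/w1.png

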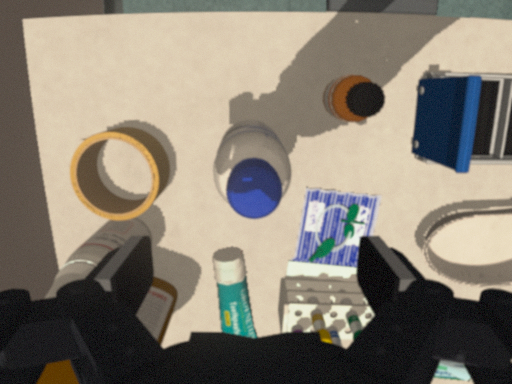

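Wrist view: the peroxide cap is centred at about (254,187), the amber cap at (366,99), and the bookend's top edge at (468,122). I'll turn these into positions.

Run:
```python
from h import *
P=params("wrist");im=cv2.imread("pics/w1.png")
m=cv2.inRange(cv2.cvtColor(im,cv2.COLOR_BGR2HSV),(105,120,25),(130,255,255))[140:230,210:300]
c=max(cv2.findContours(m,0,1)[0],key=cv2.contourArea)
(x,y),r=cv2.minEnclosingCircle(c);print(x+210,y+140,r,cv2.boundingRect(c))
print(onz("wrist",[(x+210,y+140)],.16,P))
print(onz("wrist",[(254,187)],.165,P))
print("amber",onz("wrist",[(366,99)],.088,P))
print("book",onz("wrist",[(473,76),(463,171)],.1,P))
```

```text
253.53888702392578 191.78839874267578 25.74012565612793 (18, 27, 51, 51)
[[ 0.4800162  -0.41821606  0.16      ]]
[[ 0.47544263 -0.41790542  0.165     ]]
amber [[ 0.4226056 -0.3267408  0.088    ]]
book [[ 0.40296259 -0.24507497  0.1       ]
 [ 0.47984899 -0.24280741  0.1       ]]
```

```bash
python3 -m crank '[{"fingers":1,"tx":0.1,"ty":-0.03,"tz":0.6,"rx":0,"ry":0,"rz":0},{"fingers":1,"tx":0.1,"ty":-0.02,"tz":0.9,"rx":0,"ry":0,"rz":0},{"fingers":1,"tx":0,"ty":0,"tz":0.9,"rx":0,"ry":0,"rz":0},{"fingers":1,"tx":0,"ty":0,"tz":0.8,"rx":0,"ry":0,"rz":0},{"fingers":0,"tx":0,"ty":0,"tz":0,"rx":0,"ry":0,"rz":0},{"fingers":0,"tx":0,"ty":0,"tz":0,"rx":0,"ry":0,"rz":0},{"fingers":0,"tx":0,"ty":0,"tz":0,"rx":0,"ry":0,"rz":0},{"fingers":0,"tx":0,"ty":0,"tz":0,"rx":0,"ry":0,"rz":0},{"fingers":0,"tx":0,"ty":0,"tz":0,"rx":0,"ry":0,"rz":0},{"fingers":0,"tx":0,"ty":0,"tz":0,"rx":0,"ry":0,"rz":0}]'
```

```text
time: 3.73
tool_pos: [0.4774, -0.4219, 0.1381]
orientation: [0.002, 0.002, 1.0, -0.002]
force: [-0.7, -0.1, 5.6]
width: 0.396
gripper_force: 59.9
```

```bash
python3 -m crank '[{"fingers":0,"tx":0,"ty":0,"tz":-0.4,"rx":0,"ry":0,"rz":0},{"fingers":0,"tx":0,"ty":0,"tz":-0.8,"rx":0,"ry":0,"rz":0},{"fingers":0,"tx":0,"ty":0,"tz":-0.9,"rx":0,"ry":0,"rz":0},{"fingers":0,"tx":0,"ty":0,"tz":-0.9,"rx":0,"ry":0,"rz":0},{"fingers":0,"tx":0,"ty":0,"tz":-0.8,"rx":0,"ry":0,"rz":0},{"fingers":0,"tx":0,"ty":0,"tz":-0.4,"rx":0,"ry":0,"rz":0},{"fingers":0,"tx":0,"ty":0,"tz":0,"rx":0,"ry":0,"rz":0}]'
python3 -m crank '[{"fingers":0,"tx":0.12,"ty":0.5,"tz":0,"rx":0,"ry":0,"rz":0},{"fingers":0,"tx":0.12,"ty":0.9,"tz":0,"rx":0,"ry":0,"rz":0},{"fingers":0,"tx":0.12,"ty":0.9,"tz":0,"rx":0,"ry":0,"rz":0},{"fingers":0,"tx":0.12,"ty":0.9,"tz":0,"rx":0,"ry":0,"rz":0},{"fingers":0,"tx":0.12,"ty":0.9,"tz":0,"rx":0,"ry":0,"rz":0},{"fingers":0,"tx":0.12,"ty":0.9,"tz":0,"rx":0,"ry":0,"rz":0},{"fingers":0,"tx":0.12,"ty":0.9,"tz":0,"rx":0,"ry":0,"rz":0},{"fingers":0,"tx":0.12,"ty":0.9,"tz":0,"rx":0,"ry":0,"rz":0},{"fingers":0,"tx":0.14,"ty":0.8,"tz":0,"rx":0,"ry":0,"rz":0},{"fingers":0,"tx":0,"ty":0,"tz":0,"rx":0,"ry":0,"rz":0}]'
python3 - <<'E'
from h import *
im=manip.camera("top");w=manip.camera("wrist")
im[:]=0 if 0 else im
cv2.imwrite("pics/w2.png",np.hstack([cv2.resize(im[140:240,280:380],(384,384)),cv2.resize(w,None,fx=.8,fy=.8)[:,:410] if 0 else cv2.copyMakeBorder(cv2.resize(w,(410,308)),0,76,0,0,0)]))
P=params("top")
print(blobs(im[170:215,225:345],(0,0,0),(180,255,60),40))
E
```

```text
time: 4.32
tool_pos: [0.4775, -0.4221, 0.2655]
orientation: [0.002, 0.002, 1.0, -0.003]
force: [0.9, -0.9, -2.2]
width: 0.396
gripper_force: 60.4
time: 5.15
tool_pos: [0.4411, -0.1876, 0.259]
orientation: [-0.003, 0.0, 1.0, 0.003]
force: [-0.4, 0.3, -2.7]
width: 0.396
gripper_force: 60.7
[([84, 7, 36, 38, 738], [101.7, 24.6]), ([10, 14, 23, 24, 484], [21.0, 25.0]), ([35, 14, 22, 23, 433], [44.5, 25.1]), ([59, 14, 22, 24, 468], [70.5, 25.2])]
```

View pics/w2.png

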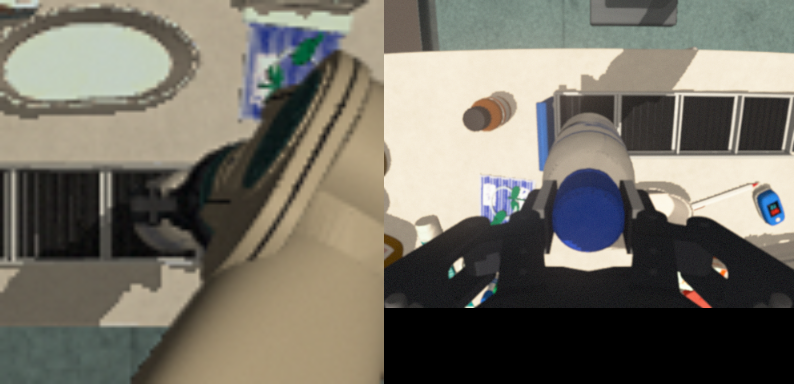

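The peroxide is held upright over the end bay, with the bookend to its left at (545,135). Next I'll measure the rail in the wrist picture.

Run:
```python
from h import *
print(manip.read_state()["tool_pos"])
P=params("wrist");w=manip.camera("wrist");cv2.imwrite("pics/w3.png",w)
m=cv2.inRange(cv2.cvtColor(w,cv2.COLOR_BGR2HSV),(0,0,0),(180,255,62))
m[250:]=0
m=cv2.morphologyEx(m,3,np.ones((5,5)))
for c in cv2.findContours(m,0,1)[0]:
    if cv2.contourArea(c)>300:
        b=cv2.minAreaRect(c);print(np.round(b[0]),np.round(b[1]),onz("wrist",[b[0]],.006,P).round(4),onz("wrist",[b[0]],.02,P).round(4))
for s,c in blobs(w[:250],(105,100,25),(130,255,255),200): print(s,c,onz("wrist",[c],.1,P))
```

```text
[ 0.44293485 -0.19131363  0.25970265]
[476. 154.] [54. 70.] [[0.4444 0.0747 0.006 ]] [[0.442  0.0653 0.02  ]]
[404. 153.] [60. 70.] [[ 0.444  -0.0146  0.006 ]] [[ 0.4416 -0.0208  0.02  ]]
[331. 152.] [66. 64.] [[ 0.4434 -0.1022  0.006 ]] [[ 0.4411 -0.1054  0.02  ]]
[266. 136.] [33. 42.] [[ 0.4243 -0.1781  0.006 ]] [[ 0.4226 -0.1786  0.02  ]]
[51. 30.] [60. 11.] [[ 0.3045 -0.4173  0.006 ]] [[ 0.3071 -0.4094  0.02  ]]
[193, 127, 14, 84, 805] [199.6, 163.7] [[ 0.43815773 -0.24052125  0.1       ]]
[213, 211, 85, 39, 2440] [255.2, 233.2] [[ 0.50501767 -0.19091791  0.1       ]]
[468, 236, 28, 14, 262] [481.6, 243.7] [[0.5187686 0.0337649 0.1      ]]
```

```bash
python3 -m crank '[{"fingers":0,"tx":0,"ty":0,"tz":0.5,"rx":0,"ry":0,"rz":0},{"fingers":0,"tx":0,"ty":0,"tz":0.8,"rx":0,"ry":0,"rz":0},{"fingers":0,"tx":0,"ty":0,"tz":0.8,"rx":0,"ry":0,"rz":0},{"fingers":0,"tx":0,"ty":0,"tz":0.7,"rx":0,"ry":0,"rz":0},{"fingers":0,"tx":0,"ty":0,"tz":0.5,"rx":0,"ry":0,"rz":0},{"fingers":0,"tx":0,"ty":0,"tz":0.3,"rx":0,"ry":0,"rz":0},{"fingers":0,"tx":0,"ty":0,"tz":0.1,"rx":0,"ry":0,"rz":0},{"fingers":0,"tx":0,"ty":0,"tz":0,"rx":0,"ry":0,"rz":0},{"fingers":0,"tx":0,"ty":0,"tz":0,"rx":0,"ry":0,"rz":0}]'
```

```text
time: 6.05
tool_pos: [0.4446, -0.1932, 0.1509]
orientation: [0.0, 0.002, 1.0, -0.0]
force: [-0.8, 0.3, -1.4]
width: 0.396
gripper_force: 60.7
```

```bash
python3 -m crank '[{"fingers":0,"tx":0,"ty":0.05,"tz":0.1,"rx":0,"ry":0,"rz":0},{"fingers":0,"tx":0,"ty":0,"tz":0.12,"rx":0,"ry":0,"rz":0},{"fingers":0,"tx":0,"ty":0,"tz":0,"rx":0,"ry":0,"rz":0}]'; python3 -m crank '[{"fingers":0,"tx":0,"ty":0,"tz":0,"rx":0,"ry":0,"rz":0}]'
```

```text
time: 6.3
tool_pos: [0.4446, -0.1913, 0.1443]
orientation: [0.001, 0.002, 1.0, -0.001]
force: [0.4, 0.9, -1.5]
width: 0.402
gripper_force: 60.7
time: 6.38
tool_pos: [0.4443, -0.1911, 0.1441]
orientation: [0.0, 0.002, 1.0, -0.0]
force: [0.2, 0.3, -0.1]
width: 0.401
gripper_force: 60.9
```

```bash
python3 -m crank '[{"fingers":0.7,"tx":0,"ty":0,"tz":0,"rx":0,"ry":0,"rz":0},{"fingers":0.8,"tx":0,"ty":0,"tz":0,"rx":0,"ry":0,"rz":0},{"fingers":0.8,"tx":0,"ty":0,"tz":0,"rx":0,"ry":0,"rz":0},{"fingers":1,"tx":0,"ty":0,"tz":-0.5,"rx":0,"ry":0,"rz":0},{"fingers":1,"tx":0,"ty":0,"tz":-0.9,"rx":0,"ry":0,"rz":0},{"fingers":1,"tx":0,"ty":0,"tz":-0.9,"rx":0,"ry":0,"rz":0},{"fingers":1,"tx":0.15,"ty":-0.9,"tz":-0.3,"rx":0,"ry":0,"rz":0},{"fingers":1,"tx":0.15,"ty":-0.9,"tz":0,"rx":0,"ry":0,"rz":0},{"fingers":1,"tx":0.15,"ty":-0.9,"tz":0,"rx":0,"ry":0,"rz":0},{"fingers":1,"tx":0.15,"ty":-0.9,"tz":0,"rx":0,"ry":0,"rz":0}]'
python3 -m crank '[{"fingers":1,"tx":0,"ty":-0.7,"tz":0,"rx":0,"ry":0,"rz":0},{"fingers":1,"tx":0,"ty":0,"tz":0,"rx":0,"ry":0,"rz":0},{"fingers":1,"tx":0,"ty":0,"tz":0,"rx":0,"ry":0,"rz":0}]'
python3 - <<'E'
from h import *
print(manip.read_state()["tool_pos"])
P=params("wrist");w=manip.camera("wrist");t=manip.camera("top")
cv2.imwrite("pics/w4.png",np.hstack([cv2.resize(t[150:230,250:350],(395,316)),cv2.resize(w,(405,316))]));cv2.imwrite("pics/w4w.png",w)
for s,c in blobs(w[:250],(0,0,0),(180,255,50),200): print(s,c,onz("wrist",[c],.088,P).round(4))
E
```

```text
time: 7.22
tool_pos: [0.4257, -0.3002, 0.2227]
orientation: [0.001, 0.002, 1.0, -0.001]
force: [0.7, -0.1, -0.4]
width: 0.999
gripper_force: 0.0
time: 7.47
tool_pos: [0.4254, -0.3209, 0.2218]
orientation: [0.0, 0.003, 1.0, 0.0]
force: [-0.4, 0.5, -0.1]
width: 1.001
gripper_force: 0.0
[ 0.42542324 -0.32085906  0.22182574]
[75, 0, 13, 55, 436] [81.0, 25.0] [[ 0.3065 -0.4532  0.088 ]]
[339, 0, 60, 15, 530] [366.4, 5.0] [[ 0.2949 -0.2367  0.088 ]]
[342, 137, 72, 21, 890] [381.2, 143.7] [[ 0.3997 -0.218   0.088 ]]
[425, 138, 66, 71, 2741] [461.2, 161.9] [[ 0.4148 -0.1474  0.088 ]]
[497, 139, 15, 69, 673] [506.0, 179.9] [[ 0.4305 -0.1032  0.088 ]]
```

View pics/w4.png

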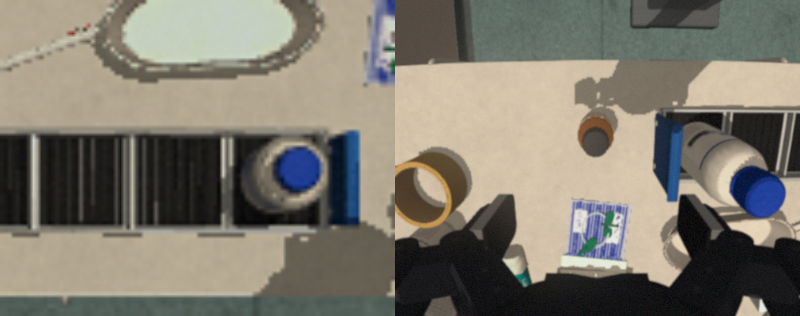

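The peroxide stands in the end bay. In the full wrist frame the amber cap is at about (254,173).

Run:
```python
from h import *
P=params("wrist");w=cv2.imread("pics/w4w.png")
for s,c in blobs(w[140:200,225:285],(0,0,30),(180,110,110),200): print(s,c,onz("wrist",[[c[0]+225,c[1]+140]],.084,P).round(4))
print(onz("wrist",[(254,173)],.085,P))
t=cv2.imread("pics/w4.png") 
im=manip.camera("top");Q=params("top")
for s,c in blobs(im[170:215,300:345],(105,120,60),(130,255,255),30): print(s,c,onz("top",[[c[0]+300,c[1]+170]],.168,Q).round(4))
```

```text
[11, 14, 35, 36, 940] [28.1, 32.1] [[ 0.4237 -0.3207  0.084 ]]
[[ 0.42419136 -0.31991337  0.085     ]]
[37, 13, 4, 24, 82] [38.5, 24.7] [[ 0.4423 -0.2255  0.168 ]]
[20, 17, 11, 11, 93] [25.3, 22.2] [[ 0.45   -0.1845  0.168 ]]
```

```bash
python3 -m crank '[{"fingers":1,"tx":0.04,"ty":0,"tz":0.6,"rx":0,"ry":0,"rz":0},{"fingers":1,"tx":0,"ty":0,"tz":0.9,"rx":0,"ry":0,"rz":0},{"fingers":1,"tx":0,"ty":0,"tz":0.9,"rx":0,"ry":0,"rz":0},{"fingers":1,"tx":0,"ty":0,"tz":0.9,"rx":0,"ry":0,"rz":0},{"fingers":1,"tx":0,"ty":0,"tz":0.9,"rx":0,"ry":0,"rz":0},{"fingers":1,"tx":0,"ty":0,"tz":0.8,"rx":0,"ry":0,"rz":0},{"fingers":1,"tx":0,"ty":0,"tz":0.4,"rx":0,"ry":0,"rz":0},{"fingers":1,"tx":0,"ty":0,"tz":0,"rx":0,"ry":0,"rz":0}]'
python3 -m crank '[{"fingers":0,"tx":0,"ty":0,"tz":0,"rx":0,"ry":0,"rz":0},{"fingers":0,"tx":0,"ty":0,"tz":0,"rx":0,"ry":0,"rz":0},{"fingers":0,"tx":0,"ty":0,"tz":0,"rx":0,"ry":0,"rz":0},{"fingers":0,"tx":0,"ty":0,"tz":0,"rx":0,"ry":0,"rz":0},{"fingers":0,"tx":0,"ty":0,"tz":0,"rx":0,"ry":0,"rz":0},{"fingers":0,"tx":0,"ty":0,"tz":0,"rx":0,"ry":0,"rz":0},{"fingers":0,"tx":0,"ty":0,"tz":0,"rx":0,"ry":0,"rz":0}]'
```

```text
time: 8.28
tool_pos: [0.4221, -0.3165, 0.0565]
orientation: [-0.003, 0.001, 1.0, 0.003]
force: [-0.9, 0.7, 0.3]
width: 1.001
gripper_force: 0.0
time: 8.87
tool_pos: [0.4252, -0.321, 0.0611]
orientation: [0.001, 0.002, 1.0, -0.001]
force: [-1.0, 0.6, 6.3]
width: 0.308
gripper_force: 59.0
```

```bash
python3 -m crank '[{"fingers":0,"tx":0,"ty":0,"tz":-0.5,"rx":0,"ry":0,"rz":0},{"fingers":0,"tx":0,"ty":0,"tz":-0.9,"rx":0,"ry":0,"rz":0},{"fingers":0,"tx":0,"ty":0,"tz":-0.9,"rx":0,"ry":0,"rz":0},{"fingers":0,"tx":0,"ty":0,"tz":-0.9,"rx":0,"ry":0,"rz":0},{"fingers":0,"tx":0,"ty":0,"tz":-0.9,"rx":0,"ry":0,"rz":0},{"fingers":0,"tx":0,"ty":0,"tz":-0.9,"rx":0,"ry":0,"rz":0},{"fingers":0,"tx":0,"ty":0,"tz":-0.9,"rx":0,"ry":0,"rz":0},{"fingers":0,"tx":0,"ty":0,"tz":-0.7,"rx":0,"ry":0,"rz":0},{"fingers":0,"tx":0,"ty":0.3,"tz":0,"rx":0,"ry":0,"rz":0},{"fingers":0,"tx":0,"ty":0.9,"tz":0,"rx":0,"ry":0,"rz":0}]'
python3 -m crank '[{"fingers":0,"tx":-0.1,"ty":1,"tz":0,"rx":0,"ry":0,"rz":0},{"fingers":0,"tx":-0.1,"ty":1,"tz":0,"rx":0,"ry":0,"rz":0},{"fingers":0,"tx":-0.1,"ty":1,"tz":0,"rx":0,"ry":0,"rz":0},{"fingers":0,"tx":-0.1,"ty":1,"tz":0,"rx":0,"ry":0,"rz":0},{"fingers":0,"tx":-0.1,"ty":1,"tz":0,"rx":0,"ry":0,"rz":0},{"fingers":0,"tx":-0.1,"ty":1,"tz":0,"rx":0,"ry":0,"rz":0},{"fingers":0,"tx":0,"ty":1,"tz":0,"rx":0,"ry":0,"rz":0},{"fingers":0,"tx":0,"ty":1,"tz":0,"rx":0,"ry":0,"rz":0},{"fingers":0,"tx":0,"ty":0.9,"tz":0,"rx":0,"ry":0,"rz":0},{"fingers":0,"tx":0,"ty":0,"tz":0,"rx":0,"ry":0,"rz":0}]'; python3 -m crank '[{"fingers":0,"tx":0,"ty":0.1,"tz":0.5,"rx":0,"ry":0,"rz":0},{"fingers":0,"tx":0,"ty":0,"tz":0.9,"rx":0,"ry":0,"rz":0},{"fingers":0,"tx":0,"ty":0,"tz":0.9,"rx":0,"ry":0,"rz":0},{"fingers":0,"tx":0,"ty":0,"tz":0.9,"rx":0,"ry":0,"rz":0},{"fingers":0,"tx":0,"ty":0,"tz":0.9,"rx":0,"ry":0,"rz":0},{"fingers":0,"tx":0,"ty":0,"tz":0.6,"rx":0,"ry":0,"rz":0},{"fingers":0,"tx":0,"ty":0,"tz":0,"rx":0,"ry":0,"rz":0},{"fingers":0,"tx":0,"ty":0,"tz":0,"rx":0,"ry":0,"rz":0}]'
```

```text
time: 9.7
tool_pos: [0.4256, -0.2865, 0.2588]
orientation: [0.002, 0.003, 1.0, -0.002]
force: [0.4, 1.7, -0.9]
width: 0.311
gripper_force: 59.2
time: 10.53
tool_pos: [0.4414, -0.0127, 0.2561]
orientation: [-0.002, -0.001, 1.0, 0.002]
force: [-0.1, 0.1, -1.1]
width: 0.306
gripper_force: 59.5
time: 11.2
tool_pos: [0.4413, -0.0137, 0.1151]
orientation: [-0.002, 0.002, 1.0, 0.0]
force: [-0.0, -0.3, -1.1]
width: 0.31
gripper_force: 59.5
```

```bash
python3 -m crank '[{"fingers":0,"tx":-0.08,"ty":0,"tz":0.5,"rx":0,"ry":0,"rz":0},{"fingers":0,"tx":0,"ty":0,"tz":0.6,"rx":0,"ry":0,"rz":0},{"fingers":0,"tx":0,"ty":0,"tz":0.3,"rx":0,"ry":0,"rz":0},{"fingers":0,"tx":0,"ty":0,"tz":0.1,"rx":0,"ry":0,"rz":0},{"fingers":0,"tx":0,"ty":0,"tz":0,"rx":0,"ry":0,"rz":0},{"fingers":0,"tx":0,"ty":0,"tz":0,"rx":0,"ry":0,"rz":0},{"fingers":0,"tx":0,"ty":0,"tz":0,"rx":0,"ry":0,"rz":0}]'
```

```text
time: 11.78
tool_pos: [0.4469, -0.0142, 0.0728]
orientation: [0.001, 0.002, 1.0, -0.0]
force: [0.7, -0.1, -1.0]
width: 0.31
gripper_force: 59.5
```

```bash
python3 -m crank '[{"fingers":0,"tx":0.08,"ty":0,"tz":0.1,"rx":0,"ry":0,"rz":0},{"fingers":0,"tx":0,"ty":0,"tz":0.1,"rx":0,"ry":0,"rz":0},{"fingers":0,"tx":0,"ty":0,"tz":0.0,"rx":0,"ry":0,"rz":0},{"fingers":0,"tx":0,"ty":0,"tz":0,"rx":0,"ry":0,"rz":0}]';python3 -m crank '[{"fingers":0.5,"tx":0,"ty":0,"tz":0,"rx":0,"ry":0,"rz":0},{"fingers":0.6,"tx":0,"ty":0,"tz":0,"rx":0,"ry":0,"rz":0},{"fingers":0.7,"tx":0,"ty":0,"tz":0,"rx":0,"ry":0,"rz":0},{"fingers":0.7,"tx":0,"ty":0,"tz":-0.5,"rx":0,"ry":0,"rz":0},{"fingers":0.7,"tx":0,"ty":0,"tz":-0.9,"rx":0,"ry":0,"rz":0},{"fingers":0.7,"tx":0,"ty":0,"tz":-0.9,"rx":0,"ry":0,"rz":0},{"fingers":0.7,"tx":0,"ty":0,"tz":-0.9,"rx":0,"ry":0,"rz":0},{"fingers":0.7,"tx":0,"ty":0,"tz":-0.9,"rx":0,"ry":0,"rz":0}]'
```

```text
time: 12.12
tool_pos: [0.4444, -0.0143, 0.0671]
orientation: [0.001, 0.002, 1.0, -0.0]
force: [-1.6, -0.2, 7.5]
width: 0.304
gripper_force: 60.3
time: 12.78
tool_pos: [0.4429, -0.0139, 0.1896]
orientation: [-0.0, 0.002, 1.0, 0.0]
force: [0.8, 0.4, -0.5]
width: 0.7
gripper_force: 0.0
```

```bash
python3 -m crank '[{"fingers":0.7,"tx":-0.23,"ty":0.95,"tz":0,"rx":0,"ry":0,"rz":0},{"fingers":0.7,"tx":-0.23,"ty":0.95,"tz":0,"rx":0,"ry":0,"rz":0},{"fingers":0.7,"tx":-0.23,"ty":0.95,"tz":0,"rx":0,"ry":0,"rz":0},{"fingers":0.7,"tx":-0.23,"ty":0.95,"tz":0,"rx":0,"ry":0,"rz":0},{"fingers":0.7,"tx":-0.23,"ty":0.95,"tz":0,"rx":0,"ry":0,"rz":0},{"fingers":0.7,"tx":-0.23,"ty":0.95,"tz":0,"rx":0,"ry":0,"rz":0},{"fingers":0.7,"tx":-0.23,"ty":0.95,"tz":0,"rx":0,"ry":0,"rz":0},{"fingers":0.7,"tx":-0.23,"ty":0.95,"tz":0,"rx":0,"ry":0,"rz":0},{"fingers":0.7,"tx":-0.23,"ty":0.95,"tz":0,"rx":0,"ry":0,"rz":0},{"fingers":0.7,"tx":-0.23,"ty":0.95,"tz":0,"rx":0,"ry":0,"rz":0}]'
python3 -m crank '[{"fingers":0.7,"tx":-0.23,"ty":0.95,"tz":0,"rx":0,"ry":0,"rz":0},{"fingers":0.7,"tx":-0.23,"ty":0.95,"tz":0,"rx":0,"ry":0,"rz":0},{"fingers":0.7,"tx":-0.22,"ty":0.95,"tz":0,"rx":0,"ry":0,"rz":0},{"fingers":0.7,"tx":0,"ty":0,"tz":0,"rx":0,"ry":0,"rz":0},{"fingers":0.7,"tx":0,"ty":0,"tz":0,"rx":0,"ry":0,"rz":0},{"fingers":0.7,"tx":0,"ty":0,"tz":0,"rx":0,"ry":0,"rz":0}]'
python3 - <<'E'
from h import *
P=params("wrist");w=manip.camera("wrist");t=manip.camera("top")
cv2.imwrite("pics/w5w.png",w)
cv2.imwrite("pics/w5.png",np.hstack([cv2.resize(t[140:230,120:360],(384,144)) if 0 else cv2.resize(t[130:226,216:344],(288,216)),cv2.resize(w,(288,216)) if 0 else np.zeros((216,1,3),np.uint8)]))
big=np.zeros((384+150,512,3),np.uint8);big[:384]=w;big[384:]=cv2.resize(t[170:220,190:360],(512,150));cv2.imwrite("pics/w5.png",big)
for s,c in blobs(w,(100,100,30),(130,255,255),80): print(s,c,[onz("wrist",[c],z,P)[0,:2].round(4).tolist() for z in (.028,.097)])
E
```

```text
time: 13.62
tool_pos: [0.5134, 0.2722, 0.1882]
orientation: [-0.0, 0.002, 1.0, -0.0]
force: [1.2, 0.7, -1.1]
width: 0.698
gripper_force: 0.0
time: 14.12
tool_pos: [0.5337, 0.3557, 0.188]
orientation: [-0.001, 0.002, 1.0, -0.001]
force: [0.4, 0.3, 0.3]
width: 0.698
gripper_force: 0.0
[247, 68, 23, 8, 159] [258.0, 71.0] [[0.4497, 0.3585], [0.4539, 0.3578]]
[239, 77, 41, 43, 327] [258.2, 98.1] [[0.4721, 0.3586], [0.4711, 0.3579]]
[312, 125, 28, 7, 83] [324.7, 127.6] [[0.4972, 0.4167], [0.4905, 0.4028]]
[256, 163, 16, 48, 698] [263.1, 187.4] [[0.5512, 0.363], [0.5322, 0.3613]]
[0, 186, 25, 52, 739] [9.1, 215.4] [[0.5789, 0.1158], [0.5536, 0.1706]]
```

View pics/w5.png

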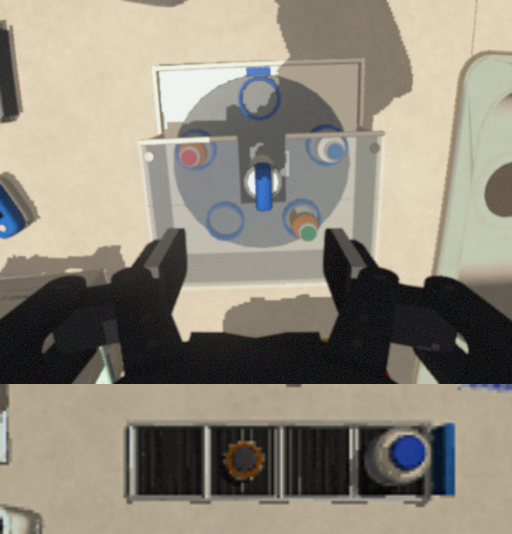

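The amber bottle stands in its bay. The bar is at (263,187) and the empty front pocket ring at (258,98), so the hub is at about (0.534, 0.360). I'll go down to the bar.

```bash
python3 -m crank '[{"fingers":0.6,"tx":0,"ty":0.13,"tz":0.6,"rx":0,"ry":0,"rz":0},{"fingers":0.6,"tx":0,"ty":0,"tz":0.8,"rx":0,"ry":0,"rz":0},{"fingers":0.6,"tx":0,"ty":0,"tz":0.8,"rx":0,"ry":0,"rz":0},{"fingers":0.6,"tx":0,"ty":0,"tz":0.8,"rx":0,"ry":0,"rz":0},{"fingers":0.6,"tx":0,"ty":0,"tz":0.4,"rx":0,"ry":0,"rz":0},{"fingers":0.6,"tx":0,"ty":0,"tz":0.2,"rx":0,"ry":0,"rz":0},{"fingers":0.6,"tx":0,"ty":0,"tz":0,"rx":0,"ry":0,"rz":0},{"fingers":0.6,"tx":0,"ty":0,"tz":0,"rx":0,"ry":0,"rz":0},{"fingers":0.6,"tx":0,"ty":0,"tz":0,"rx":0,"ry":0,"rz":0}]'
```

```text
time: 14.97
tool_pos: [0.5356, 0.3606, 0.0826]
orientation: [0.001, 0.002, 1.0, 0.001]
force: [0.7, 0.0, 0.2]
width: 0.602
gripper_force: 0.0
```

```bash
python3 -m crank '[{"fingers":0.4,"tx":0,"ty":0,"tz":0.2,"rx":0,"ry":0,"rz":0},{"fingers":0.3,"tx":0,"ty":0,"tz":0,"rx":0,"ry":0,"rz":0},{"fingers":0,"tx":0,"ty":0,"tz":0,"rx":0,"ry":0,"rz":0},{"fingers":0,"tx":0,"ty":0,"tz":0,"rx":0,"ry":0,"rz":0},{"fingers":0,"tx":0,"ty":0,"tz":0,"rx":0,"ry":0,"rz":0},{"fingers":0,"tx":0,"ty":0,"tz":0,"rx":0,"ry":0,"rz":0},{"fingers":0,"tx":0,"ty":0,"tz":0,"rx":0,"ry":0,"rz":0},{"fingers":0,"tx":0,"ty":0,"tz":0,"rx":0,"ry":0,"rz":0}]'
```

```text
time: 15.63
tool_pos: [0.5344, 0.3616, 0.0752]
orientation: [0.0, 0.001, 1.0, 0.001]
force: [-1.1, 5.4, 0.4]
width: 0.127
gripper_force: 59.1
```

```bash
python3 -m crank '[{"fingers":0,"tx":0,"ty":0,"tz":0,"rx":0,"ry":0,"rz":0.06},{"fingers":0,"tx":0,"ty":0,"tz":0,"rx":0,"ry":0,"rz":0.12},{"fingers":0,"tx":0,"ty":0,"tz":0,"rx":0,"ry":0,"rz":0.12},{"fingers":0,"tx":0,"ty":0,"tz":0,"rx":0,"ry":0,"rz":0.12},{"fingers":0,"tx":0,"ty":0,"tz":0,"rx":0,"ry":0,"rz":0.12},{"fingers":0,"tx":0,"ty":0,"tz":0,"rx":0,"ry":0,"rz":0.12},{"fingers":0,"tx":0,"ty":0,"tz":0,"rx":0,"ry":0,"rz":0.12},{"fingers":0,"tx":0,"ty":0,"tz":0,"rx":0,"ry":0,"rz":0.12},{"fingers":0,"tx":0,"ty":0,"tz":0,"rx":0,"ry":0,"rz":0.12},{"fingers":0,"tx":0,"ty":0,"tz":0,"rx":0,"ry":0,"rz":0.12}]';python3 -m crank '[{"fingers":0,"tx":0,"ty":0,"tz":0,"rx":0,"ry":0,"rz":0.12},{"fingers":0,"tx":0,"ty":0,"tz":0,"rx":0,"ry":0,"rz":0},{"fingers":0,"tx":0,"ty":0,"tz":0,"rx":0,"ry":0,"rz":0},{"fingers":0,"tx":0,"ty":0,"tz":0,"rx":0,"ry":0,"rz":0}]'
python3 - <<'E'
from h import *
P=params("top");t=manip.camera("top");cv2.imwrite("pics/t6.png",t)
for lo,hi in(((165,60,60),(180,255,255)),((0,60,60),(6,255,255))):
  for s,c in blobs(t[165:200,140:200],lo,hi,4): print(s,c,onz("top",[[c[0]+140,c[1]+165]],.06,P).round(4))
cv2.imwrite("pics/t6z.png",cv2.resize(t[135:215,125:225],None,fx=5,fy=5,interpolation=2))
E
```

```text
time: 16.47
tool_pos: [0.5347, 0.3621, 0.0752]
orientation: [-0.001, 0.543, 0.84, 0.002]
force: [0.5, 6.4, -0.7]
width: 0.128
gripper_force: 58.9
time: 16.8
tool_pos: [0.5347, 0.3621, 0.0752]
orientation: [-0.001, 0.59, 0.807, 0.002]
force: [-0.1, 5.8, -1.0]
width: 0.128
gripper_force: 58.9
[19, 20, 4, 3, 8] [20.9, 20.9] [[0.4745 0.362  0.06  ]]
```

View pics/t6z.png

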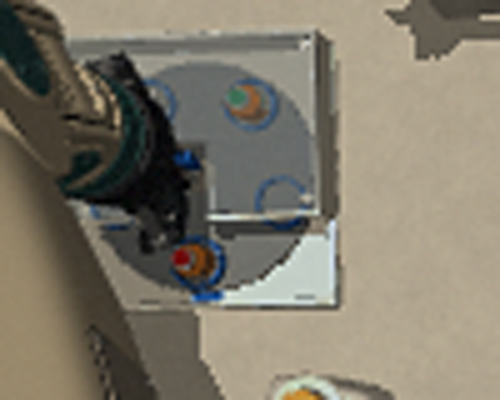

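The red vial is at the front beside the mark, measured at (0.4745, 0.362), which is about 4 mm off. I'll let go of the bar, rise and turn the tool back.

```bash
python3 -m crank '[{"fingers":0.35,"tx":0,"ty":0,"tz":0,"rx":0,"ry":0,"rz":0},{"fingers":0.4,"tx":0,"ty":0,"tz":0,"rx":0,"ry":0,"rz":0},{"fingers":0.5,"tx":0,"ty":0,"tz":0,"rx":0,"ry":0,"rz":0},{"fingers":0.5,"tx":0,"ty":0,"tz":0,"rx":0,"ry":0,"rz":0},{"fingers":0.5,"tx":0,"ty":0,"tz":-0.6,"rx":0,"ry":0,"rz":0},{"fingers":0.5,"tx":0,"ty":0,"tz":-0.9,"rx":0,"ry":0,"rz":0},{"fingers":0.5,"tx":0,"ty":0,"tz":-0.9,"rx":0,"ry":0,"rz":0},{"fingers":0.5,"tx":0,"ty":0,"tz":-0.6,"rx":0,"ry":0,"rz":0}]';python3 -m crank '[{"fingers":0.5,"tx":0,"ty":0,"tz":0,"rx":0,"ry":0,"rz":-0.12},{"fingers":0.5,"tx":0,"ty":0,"tz":0,"rx":0,"ry":0,"rz":-0.12},{"fingers":0.5,"tx":0,"ty":0,"tz":0,"rx":0,"ry":0,"rz":-0.12},{"fingers":0.5,"tx":0,"ty":0,"tz":0,"rx":0,"ry":0,"rz":-0.12},{"fingers":0.5,"tx":0,"ty":0,"tz":0,"rx":0,"ry":0,"rz":-0.12},{"fingers":0.5,"tx":0,"ty":0,"tz":0,"rx":0,"ry":0,"rz":-0.12},{"fingers":0.5,"tx":0,"ty":0,"tz":0,"rx":0,"ry":0,"rz":-0.12},{"fingers":0.5,"tx":0,"ty":0,"tz":0,"rx":0,"ry":0,"rz":-0.12},{"fingers":0.5,"tx":0,"ty":0,"tz":0,"rx":0,"ry":0,"rz":-0.12},{"fingers":0.5,"tx":0,"ty":0,"tz":0,"rx":0,"ry":0,"rz":-0.12}]'
python3 -m crank '[{"fingers":0.5,"tx":0,"ty":0,"tz":0,"rx":0,"ry":0,"rz":-0.06},{"fingers":0.5,"tx":0.7,"ty":0,"tz":0,"rx":0,"ry":0,"rz":0},{"fingers":0.5,"tx":0.9,"ty":0,"tz":0,"rx":0,"ry":0,"rz":0},{"fingers":0.5,"tx":0.4,"ty":0,"tz":0,"rx":0,"ry":0,"rz":0},{"fingers":0.5,"tx":0,"ty":0,"tz":0,"rx":0,"ry":0,"rz":0},{"fingers":0.5,"tx":0,"ty":0,"tz":0,"rx":0,"ry":0,"rz":0}]'
python3 - <<'E'
from h import *
s=manip.read_state();print(s["tool_pos"],s["orientation"])
P=params("wrist");w=manip.camera("wrist");cv2.imwrite("pics/w7.png",w)
for lo,hi in(((165,80,60),(180,255,255)),((0,80,60),(4,255,255)),((100,100,30),(130,255,255))):
  for s,c in blobs(w,lo,hi,60): print(s,c,[onz("wrist",[c],z,P)[0,:2].round(4).tolist() for z in(.028,.06)])
E
```

```text
time: 17.52
tool_pos: [0.5351, 0.3601, 0.1672]
orientation: [0.001, 0.591, 0.807, 0.001]
force: [-0.2, 0.4, 0.5]
width: 0.497
gripper_force: 0.0
time: 18.35
tool_pos: [0.5342, 0.3596, 0.1646]
orientation: [-0.0, 0.029, 1.0, -0.0]
force: [0.0, 0.5, 0.5]
width: 0.501
gripper_force: 0.0
time: 18.85
tool_pos: [0.4742, 0.3603, 0.1649]
orientation: [0.001, 0.002, 1.0, -0.0]
force: [1.2, -0.7, -0.1]
width: 0.497
gripper_force: 0.0
[0.4742136  0.36025356 0.16492963] [ 5.05967434e-04  1.61363936e-03  9.99998567e-01 -7.72620518e-05]
[249, 176, 18, 17, 236] [257.5, 183.8] [[0.4826, 0.3624], [0.4741, 0.3622]]
[242, 138, 23, 7, 132] [253.3, 140.8] [[0.4465, 0.3591], [0.4421, 0.3592]]
[235, 150, 44, 41, 305] [257.3, 167.3] [[0.4685, 0.3623], [0.4616, 0.362]]
[303, 197, 41, 19, 239] [320.9, 204.3] [[0.5009, 0.4166], [0.4903, 0.4101]]
[185, 200, 25, 19, 74] [200.4, 207.4] [[0.5034, 0.3136], [0.4924, 0.3189]]
[233, 256, 49, 38, 1227] [256.9, 275.2] [[0.5684, 0.3618], [0.5501, 0.3616]]
[0, 260, 18, 42, 440] [6.2, 283.0] [[0.5808, 0.1203], [0.561, 0.1478]]
```

View pics/w7.png

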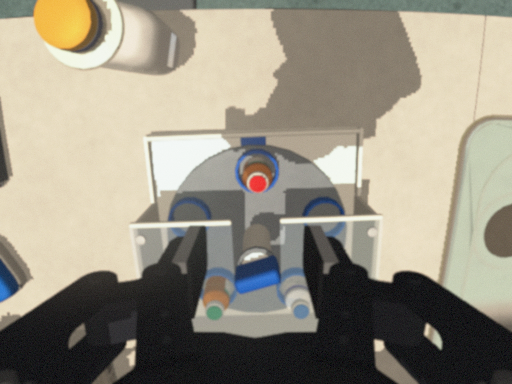

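The red vial is in the front pocket at (258,180), with its ring at (257,169). The tool is lined up to 2 mm, so I'll go down.

```bash
python3 -m crank '[{"fingers":0.6,"tx":0.05,"ty":0.05,"tz":0.6,"rx":0,"ry":0,"rz":0},{"fingers":0.6,"tx":0,"ty":0,"tz":0.9,"rx":0,"ry":0,"rz":0},{"fingers":0.6,"tx":0,"ty":0,"tz":0.9,"rx":0,"ry":0,"rz":0},{"fingers":0.6,"tx":0,"ty":0,"tz":0.9,"rx":0,"ry":0,"rz":0},{"fingers":0.6,"tx":0,"ty":0,"tz":0.6,"rx":0,"ry":0,"rz":0},{"fingers":0.6,"tx":0,"ty":0,"tz":0.3,"rx":0,"ry":0,"rz":0},{"fingers":0.6,"tx":0,"ty":0,"tz":0,"rx":0,"ry":0,"rz":0},{"fingers":0.6,"tx":0,"ty":0,"tz":0,"rx":0,"ry":0,"rz":0},{"fingers":0.6,"tx":0,"ty":0,"tz":0,"rx":0,"ry":0,"rz":0}]'
```

```text
time: 19.65
tool_pos: [0.4745, 0.3626, 0.0402]
orientation: [0.001, 0.002, 1.0, 0.001]
force: [0.3, 0.3, -0.6]
width: 0.601
gripper_force: 0.0
```

```bash
python3 -m crank '[{"fingers":0.6,"tx":0.05,"ty":0,"tz":0.22,"rx":0,"ry":0,"rz":0},{"fingers":0.6,"tx":0,"ty":0,"tz":0,"rx":0,"ry":0,"rz":0},{"fingers":0.2,"tx":0,"ty":0,"tz":0,"rx":0,"ry":0,"rz":0},{"fingers":0,"tx":0,"ty":0,"tz":0,"rx":0,"ry":0,"rz":0},{"fingers":0,"tx":0,"ty":0,"tz":0,"rx":0,"ry":0,"rz":0},{"fingers":0,"tx":0,"ty":0,"tz":0,"rx":0,"ry":0,"rz":0},{"fingers":0,"tx":0,"ty":0,"tz":0,"rx":0,"ry":0,"rz":0},{"fingers":0,"tx":0,"ty":0,"tz":0,"rx":0,"ry":0,"rz":0}]'
```

```text
time: 20.32
tool_pos: [0.4717, 0.3621, 0.0328]
orientation: [0.0, 0.002, 1.0, 0.0]
force: [-1.1, -0.4, 4.9]
width: 0.249
gripper_force: 59.0
```

```bash
python3 -m crank '[{"fingers":0,"tx":0,"ty":0,"tz":-0.4,"rx":0,"ry":0,"rz":0},{"fingers":0,"tx":0,"ty":0,"tz":-0.8,"rx":0,"ry":0,"rz":0},{"fingers":0,"tx":0,"ty":0,"tz":-0.9,"rx":0,"ry":0,"rz":0},{"fingers":0,"tx":0,"ty":0,"tz":-0.9,"rx":0,"ry":0,"rz":0},{"fingers":0,"tx":0,"ty":0,"tz":-0.9,"rx":0,"ry":0,"rz":0},{"fingers":0,"tx":0,"ty":0,"tz":-0.6,"rx":0,"ry":0,"rz":0},{"fingers":0,"tx":0,"ty":-0.4,"tz":0,"rx":0,"ry":0,"rz":0},{"fingers":0,"tx":0.1,"ty":-0.9,"tz":0,"rx":0,"ry":0,"rz":0},{"fingers":0,"tx":0.1,"ty":-0.9,"tz":0,"rx":0,"ry":0,"rz":0},{"fingers":0,"tx":0.1,"ty":-0.9,"tz":0,"rx":0,"ry":0,"rz":0}]'
python3 -m crank '[{"fingers":0,"tx":0.1,"ty":-0.9,"tz":0,"rx":0,"ry":0,"rz":0},{"fingers":0,"tx":0.1,"ty":-0.9,"tz":0,"rx":0,"ry":0,"rz":0},{"fingers":0,"tx":0.1,"ty":-0.9,"tz":0,"rx":0,"ry":0,"rz":0},{"fingers":0,"tx":0.1,"ty":-0.9,"tz":0,"rx":0,"ry":0,"rz":0},{"fingers":0,"tx":0.1,"ty":-0.9,"tz":0,"rx":0,"ry":0,"rz":0},{"fingers":0,"tx":0.1,"ty":-0.9,"tz":0,"rx":0,"ry":0,"rz":0},{"fingers":0,"tx":0,"ty":-0.9,"tz":0,"rx":0,"ry":0,"rz":0},{"fingers":0,"tx":0,"ty":-0.2,"tz":0,"rx":0,"ry":0,"rz":0},{"fingers":0,"tx":0,"ty":0,"tz":0,"rx":0,"ry":0,"rz":0},{"fingers":0,"tx":0,"ty":0,"tz":0,"rx":0,"ry":0,"rz":0}]'
```

```text
time: 21.15
tool_pos: [0.4608, 0.2672, 0.1664]
orientation: [-0.001, 0.001, 1.0, -0.001]
force: [0.4, -0.7, -0.4]
width: 0.245
gripper_force: 58.8
time: 21.98
tool_pos: [0.4426, 0.0738, 0.1667]
orientation: [-0.0, 0.002, 1.0, 0.0]
force: [-0.5, 0.4, 0.4]
width: 0.245
gripper_force: 58.9
```

```bash
python3 -m crank '[{"fingers":0,"tx":-0.05,"ty":0,"tz":0.6,"rx":0,"ry":0,"rz":0},{"fingers":0,"tx":0,"ty":0,"tz":0.9,"rx":0,"ry":0,"rz":0},{"fingers":0,"tx":0,"ty":0,"tz":0.9,"rx":0,"ry":0,"rz":0},{"fingers":0,"tx":0,"ty":0,"tz":0.9,"rx":0,"ry":0,"rz":0},{"fingers":0,"tx":0,"ty":0,"tz":0.7,"rx":0,"ry":0,"rz":0},{"fingers":0,"tx":0,"ty":0,"tz":0.4,"rx":0,"ry":0,"rz":0},{"fingers":0,"tx":0,"ty":0,"tz":0.1,"rx":0,"ry":0,"rz":0},{"fingers":0,"tx":0,"ty":0,"tz":0,"rx":0,"ry":0,"rz":0},{"fingers":0,"tx":0,"ty":0,"tz":0,"rx":0,"ry":0,"rz":0}]'
```

```text
time: 22.73
tool_pos: [0.4452, 0.0746, 0.0326]
orientation: [0.0, 0.001, 1.0, 0.0]
force: [0.2, -0.5, 0.1]
width: 0.249
gripper_force: 58.9
```

```bash
python3 -m crank '[{"fingers":0,"tx":0.03,"ty":-0.03,"tz":0.2,"rx":0,"ry":0,"rz":0},{"fingers":0,"tx":0,"ty":0,"tz":0.12,"rx":0,"ry":0,"rz":0},{"fingers":0,"tx":0,"ty":0,"tz":0,"rx":0,"ry":0,"rz":0},{"fingers":0,"tx":0,"ty":0,"tz":0,"rx":0,"ry":0,"rz":0}]'
```

```text
time: 23.07
tool_pos: [0.4441, 0.073, 0.0228]
orientation: [0.0, 0.002, 1.0, 0.0]
force: [-0.3, 0.3, 0.3]
width: 0.244
gripper_force: 59.0
```

```bash
python3 -m crank '[{"fingers":0,"tx":0,"ty":0,"tz":0.05,"rx":0,"ry":0,"rz":0},{"fingers":0,"tx":0,"ty":0,"tz":0,"rx":0,"ry":0,"rz":0},{"fingers":0,"tx":0,"ty":0,"tz":0,"rx":0,"ry":0,"rz":0}]'; python3 -m crank '[{"fingers":0.3,"tx":0,"ty":0,"tz":0,"rx":0,"ry":0,"rz":0},{"fingers":0.4,"tx":0,"ty":0,"tz":0,"rx":0,"ry":0,"rz":0},{"fingers":0.5,"tx":0,"ty":0,"tz":0,"rx":0,"ry":0,"rz":0},{"fingers":0.5,"tx":0,"ty":0,"tz":0,"rx":0,"ry":0,"rz":0},{"fingers":0.5,"tx":0,"ty":0,"tz":-0.4,"rx":0,"ry":0,"rz":0},{"fingers":0.5,"tx":0,"ty":0,"tz":-0.9,"rx":0,"ry":0,"rz":0},{"fingers":0.5,"tx":0,"ty":0,"tz":-0.9,"rx":0,"ry":0,"rz":0},{"fingers":0.5,"tx":0,"ty":0,"tz":-1,"rx":0,"ry":0,"rz":0},{"fingers":0.5,"tx":0,"ty":0,"tz":-1,"rx":0,"ry":0,"rz":0},{"fingers":0.5,"tx":0,"ty":0,"tz":-1,"rx":0,"ry":0,"rz":0}]'
```

```text
time: 23.32
tool_pos: [0.4445, 0.073, 0.0227]
orientation: [0.001, 0.002, 1.0, 0.0]
force: [-3.7, -1.0, 13.5]
width: 0.247
gripper_force: 60.3
time: 24.15
tool_pos: [0.4431, 0.073, 0.178]
orientation: [-0.0, 0.002, 1.0, -0.0]
force: [0.1, 0.3, -0.8]
width: 0.498
gripper_force: 0.0
```

```bash
python3 -m crank '[{"fingers":1,"tx":0.35,"ty":0.9,"tz":0,"rx":0,"ry":0,"rz":0},{"fingers":1,"tx":0.35,"ty":0.9,"tz":-0.2,"rx":0,"ry":0,"rz":0},{"fingers":1,"tx":0.35,"ty":0.9,"tz":-0.2,"rx":0,"ry":0,"rz":0},{"fingers":1,"tx":0.35,"ty":0.9,"tz":-0.2,"rx":0,"ry":0,"rz":0},{"fingers":1,"tx":0.35,"ty":0.9,"tz":0,"rx":0,"ry":0,"rz":0},{"fingers":1,"tx":0.35,"ty":0.9,"tz":0,"rx":0,"ry":0,"rz":0},{"fingers":1,"tx":0.33,"ty":0.9,"tz":0,"rx":0,"ry":0,"rz":0},{"fingers":1,"tx":0,"ty":0,"tz":0,"rx":0,"ry":0,"rz":0},{"fingers":1,"tx":0,"ty":0,"tz":0,"rx":0,"ry":0,"rz":0},{"fingers":1,"tx":0,"ty":0,"tz":0,"rx":0,"ry":0,"rz":0}]'
python3 - <<'E'
from h import *
print(manip.read_state()["tool_pos"])
P=params("wrist");w=manip.camera("wrist");t=manip.camera("top")
for s,c in blobs(w[:300],(8,110,120),(28,255,255),100): print(s,c,[onz("wrist",[c],z,P)[0,:2].round(4).tolist() for z in(.12,.13)])
big=np.zeros((534,512,3),np.uint8);big[:384]=w;big[384:]=cv2.resize(t[170:220,190:360],(512,150));cv2.imwrite("pics/w8.png",big);cv2.imwrite("pics/t8.png",t)
E
```

```text
time: 24.98
tool_pos: [0.3714, 0.2619, 0.1946]
orientation: [-0.0, 0.002, 1.0, -0.0]
force: [-0.1, -0.2, 0.0]
width: 0.997
gripper_force: 0.0
[0.37137558 0.2618757  0.19462553]
[235, 173, 46, 46, 1656] [257.9, 195.8] [[0.3712, 0.2638], [0.3682, 0.2637]]
```

View pics/w8.png

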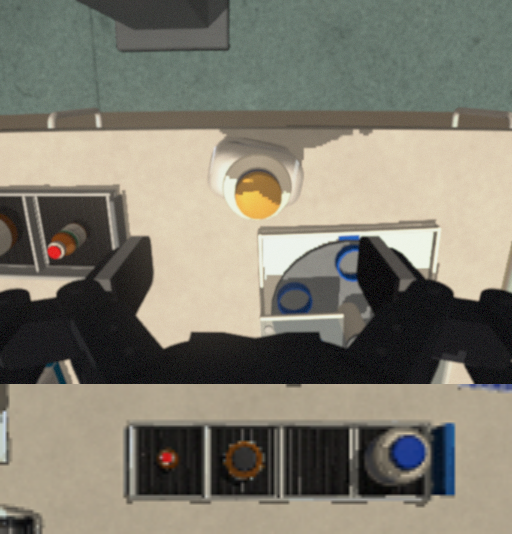

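The vial stands in its bay, upright and free-standing. The saline cap is at (258,196), which is (0.370, 0.2638). I'll zoom in to check how the saline's foot is turned.

```bash
python3 -m crank '[{"fingers":1,"tx":0,"ty":0.06,"tz":0,"rx":0,"ry":0,"rz":0.12},{"fingers":1,"tx":0,"ty":0,"tz":0,"rx":0,"ry":0,"rz":0.12},{"fingers":1,"tx":0,"ty":0,"tz":0,"rx":0,"ry":0,"rz":0.12},{"fingers":1,"tx":0,"ty":0,"tz":0,"rx":0,"ry":0,"rz":0.12},{"fingers":1,"tx":0,"ty":0,"tz":0,"rx":0,"ry":0,"rz":0.12},{"fingers":1,"tx":0,"ty":0,"tz":0,"rx":0,"ry":0,"rz":0.12},{"fingers":1,"tx":0,"ty":0,"tz":0,"rx":0,"ry":0,"rz":0.12},{"fingers":1,"tx":0,"ty":0,"tz":0,"rx":0,"ry":0,"rz":0.12},{"fingers":1,"tx":0,"ty":0,"tz":0,"rx":0,"ry":0,"rz":0.12},{"fingers":1,"tx":0,"ty":0,"tz":0,"rx":0,"ry":0,"rz":0.12}]'; python3 -m crank '[{"fingers":1,"tx":0,"ty":0,"tz":0,"rx":0,"ry":0,"rz":0.12},{"fingers":1,"tx":0,"ty":0,"tz":0,"rx":0,"ry":0,"rz":0.12},{"fingers":1,"tx":0,"ty":0,"tz":0,"rx":0,"ry":0,"rz":0.12},{"fingers":1,"tx":0,"ty":0,"tz":0,"rx":0,"ry":0,"rz":0.01},{"fingers":1,"tx":0,"ty":0,"tz":0,"rx":0,"ry":0,"rz":0},{"fingers":1,"tx":0,"ty":0,"tz":0,"rx":0,"ry":0,"rz":0}]'
python3 - <<'E'
from h import *
P=params("wrist");w=manip.camera("wrist");cv2.imwrite("pics/w9w.png",w)
for s,c in blobs(w[:300],(8,110,120),(28,255,255),100): print(s,c,[onz("wrist",[c],z,P)[0,:2].round(4).tolist() for z in(.12,.13)])
a=cv2.imread("pics/w8.png")[130:230,190:320]
b=w[90:290,150:380]
cv2.imwrite("pics/w9.png",np.vstack([cv2.resize(a,(390,300),interpolation=2),cv2.resize(b,(390,300),interpolation=2)]))
E
```

```text
time: 25.92
tool_pos: [0.3721, 0.2629, 0.1949]
orientation: [0.0, 0.57, 0.822, -0.0]
force: [0.5, -0.4, 1.2]
width: 0.998
gripper_force: 0.0
time: 26.42
tool_pos: [0.3719, 0.2635, 0.195]
orientation: [0.0, 0.708, 0.706, -0.0]
force: [0.4, -0.1, -0.1]
width: 1.001
gripper_force: 0.0
[489, 88, 19, 26, 269] [496.6, 100.3] [[0.5267, 0.3262], [0.5196, 0.3263]]
[230, 173, 45, 46, 1677] [252.1, 195.6] [[0.3698, 0.2629], [0.3699, 0.266]]
```

View pics/w9.png

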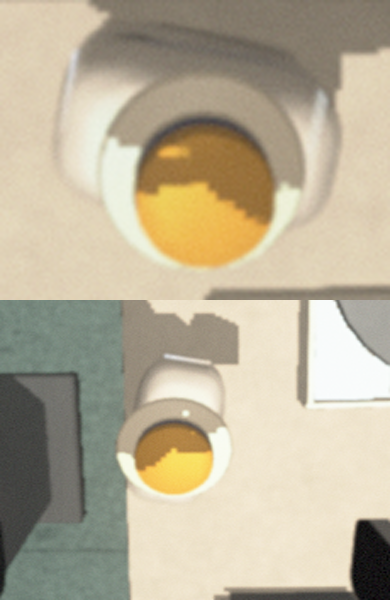

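The saline bottle is turned about −0.13 rad (its long side slopes in the upper crop), which I'll correct once it's lifted. Now I'll grip the collar along x.

```bash
python3 -m crank '[{"fingers":1,"tx":0,"ty":-0.06,"tz":0.6,"rx":0,"ry":0,"rz":0},{"fingers":1,"tx":0,"ty":0,"tz":0.9,"rx":0,"ry":0,"rz":0},{"fingers":1,"tx":0,"ty":0,"tz":0.9,"rx":0,"ry":0,"rz":0},{"fingers":1,"tx":0,"ty":0,"tz":0.6,"rx":0,"ry":0,"rz":0},{"fingers":1,"tx":0,"ty":0,"tz":0.3,"rx":0,"ry":0,"rz":0},{"fingers":1,"tx":0,"ty":0,"tz":0,"rx":0,"ry":0,"rz":0},{"fingers":1,"tx":0,"ty":0,"tz":0,"rx":0,"ry":0,"rz":0}]';python3 -m crank '[{"fingers":0.7,"tx":0,"ty":0,"tz":0,"rx":0,"ry":0,"rz":0},{"fingers":0.3,"tx":0,"ty":0,"tz":0,"rx":0,"ry":0,"rz":0},{"fingers":0,"tx":0,"ty":0,"tz":0,"rx":0,"ry":0,"rz":0},{"fingers":0,"tx":0,"ty":0,"tz":0,"rx":0,"ry":0,"rz":0},{"fingers":0,"tx":0,"ty":0,"tz":0,"rx":0,"ry":0,"rz":0},{"fingers":0,"tx":0,"ty":0,"tz":0,"rx":0,"ry":0,"rz":0}]'
```

```text
time: 27.05
tool_pos: [0.3699, 0.2641, 0.0962]
orientation: [-0.0, 0.708, 0.706, -0.0]
force: [0.2, -0.8, 0.0]
width: 0.999
gripper_force: 0.0
time: 27.55
tool_pos: [0.371, 0.2646, 0.098]
orientation: [0.001, 0.708, 0.706, 0.001]
force: [-1.8, -0.7, 7.5]
width: 0.517
gripper_force: 59.8
```

```bash
python3 -m crank '[{"fingers":0,"tx":0,"ty":0,"tz":-0.4,"rx":0,"ry":0,"rz":0},{"fingers":0,"tx":0,"ty":0,"tz":-0.8,"rx":0,"ry":0,"rz":0},{"fingers":0,"tx":0,"ty":0,"tz":-0.9,"rx":0,"ry":0,"rz":0},{"fingers":0,"tx":0,"ty":0,"tz":-0.9,"rx":0,"ry":0,"rz":0},{"fingers":0,"tx":0,"ty":0,"tz":-0.9,"rx":0,"ry":0,"rz":0},{"fingers":0,"tx":0,"ty":0,"tz":-0.5,"rx":0,"ry":0,"rz":0},{"fingers":0,"tx":-0.4,"ty":0.1,"tz":0,"rx":0,"ry":0,"rz":0},{"fingers":0,"tx":-0.8,"ty":0.2,"tz":0,"rx":0,"ry":0,"rz":0},{"fingers":0,"tx":-0.9,"ty":0.2,"tz":0,"rx":0,"ry":0,"rz":0},{"fingers":0,"tx":-0.9,"ty":0.2,"tz":0,"rx":0,"ry":0,"rz":0}]'
python3 -m crank '[{"fingers":0,"tx":-0.9,"ty":0.2,"tz":0,"rx":0,"ry":0,"rz":0},{"fingers":0,"tx":-0.9,"ty":0.2,"tz":0,"rx":0,"ry":0,"rz":0},{"fingers":0,"tx":-0.9,"ty":0.2,"tz":0,"rx":0,"ry":0,"rz":0},{"fingers":0,"tx":-0.9,"ty":0.2,"tz":0,"rx":0,"ry":0,"rz":0},{"fingers":0,"tx":-0.9,"ty":0.2,"tz":0,"rx":0,"ry":0,"rz":0},{"fingers":0,"tx":-0.9,"ty":0.2,"tz":0,"rx":0,"ry":0,"rz":0},{"fingers":0,"tx":-0.9,"ty":0.2,"tz":0,"rx":0,"ry":0,"rz":0},{"fingers":0,"tx":-0.9,"ty":0.2,"tz":0,"rx":0,"ry":0,"rz":0},{"fingers":0,"tx":-0.9,"ty":0.15,"tz":0,"rx":0,"ry":0,"rz":0},{"fingers":0,"tx":-0.8,"ty":0.1,"tz":0,"rx":0,"ry":0,"rz":0}]'
python3 -m crank '[{"fingers":0,"tx":-0.35,"ty":0,"tz":0,"rx":0,"ry":0,"rz":-0.06},{"fingers":0,"tx":0,"ty":0,"tz":0,"rx":0,"ry":0,"rz":-0.07},{"fingers":0,"tx":0,"ty":0,"tz":0,"rx":0,"ry":0,"rz":0},{"fingers":0,"tx":0,"ty":0,"tz":0,"rx":0,"ry":0,"rz":0}]'
python3 - <<'E'
from h import *
w=manip.camera("wrist");cv2.imwrite("pics/w10.png",w)
E
```

```text
time: 28.38
tool_pos: [0.3905, 0.1734, 0.2285]
orientation: [0.0, 0.708, 0.707, 0.0]
force: [0.8, 0.3, -2.0]
width: 0.515
gripper_force: 61.5
time: 29.22
tool_pos: [0.4455, -0.0948, 0.2283]
orientation: [0.0, 0.708, 0.706, 0.0]
force: [-0.0, 0.6, -1.3]
width: 0.512
gripper_force: 61.5
time: 29.55
tool_pos: [0.4449, -0.1036, 0.228]
orientation: [-0.0, 0.662, 0.75, 0.0]
force: [-0.6, -0.4, -2.2]
width: 0.513
gripper_force: 61.5
```

View pics/w10.png

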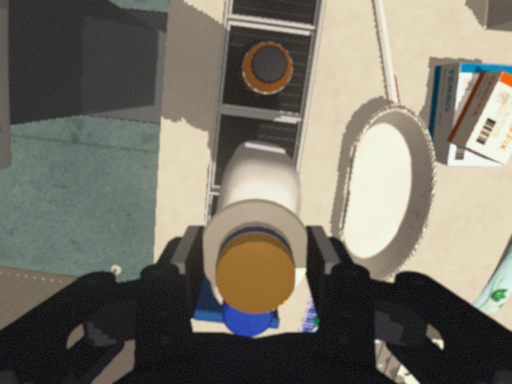

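The saline is upright over its bay, and its end face (245–285, ~148) runs parallel to the divider (222–305, ~113). I'll lower it.

```bash
python3 -m crank '[{"fingers":0,"tx":0,"ty":0,"tz":0.5,"rx":0,"ry":0,"rz":0},{"fingers":0,"tx":0,"ty":0,"tz":0.8,"rx":0,"ry":0,"rz":0},{"fingers":0,"tx":0,"ty":0,"tz":0.8,"rx":0,"ry":0,"rz":0},{"fingers":0,"tx":0,"ty":0,"tz":0.8,"rx":0,"ry":0,"rz":0},{"fingers":0,"tx":0,"ty":0,"tz":0.6,"rx":0,"ry":0,"rz":0},{"fingers":0,"tx":0,"ty":0,"tz":0.3,"rx":0,"ry":0,"rz":0},{"fingers":0,"tx":0,"ty":0,"tz":0.1,"rx":0,"ry":0,"rz":0},{"fingers":0,"tx":0,"ty":0,"tz":0,"rx":0,"ry":0,"rz":0},{"fingers":0,"tx":0,"ty":0,"tz":0,"rx":0,"ry":0,"rz":0}]'
```

```text
time: 30.35
tool_pos: [0.4461, -0.1038, 0.112]
orientation: [0.001, 0.661, 0.751, 0.0]
force: [0.3, 0.2, -1.0]
width: 0.511
gripper_force: 61.5
```

```bash
python3 -m crank '[{"fingers":0,"tx":0,"ty":-0.05,"tz":0.15,"rx":0,"ry":0,"rz":0},{"fingers":0,"tx":0,"ty":0,"tz":0.12,"rx":0,"ry":0,"rz":0},{"fingers":0,"tx":0,"ty":0,"tz":0,"rx":0,"ry":0,"rz":0},{"fingers":0,"tx":0,"ty":0,"tz":0,"rx":0,"ry":0,"rz":0}]'
```

```text
time: 30.68
tool_pos: [0.4448, -0.1041, 0.104]
orientation: [0.001, 0.661, 0.751, 0.001]
force: [0.4, 0.5, 4.6]
width: 0.513
gripper_force: 61.9
```

Contact with the floor. I'll release, rise and check.

```bash
python3 -m crank '[{"fingers":0.7,"tx":0,"ty":0,"tz":0,"rx":0,"ry":0,"rz":0},{"fingers":0.9,"tx":0,"ty":0,"tz":0,"rx":0,"ry":0,"rz":0},{"fingers":0.9,"tx":0,"ty":0,"tz":0,"rx":0,"ry":0,"rz":0},{"fingers":0.9,"tx":0,"ty":0,"tz":-0.5,"rx":0,"ry":0,"rz":0},{"fingers":0.9,"tx":0,"ty":0,"tz":-0.9,"rx":0,"ry":0,"rz":0},{"fingers":0.9,"tx":0,"ty":0,"tz":-0.9,"rx":0,"ry":0,"rz":0},{"fingers":0.9,"tx":0,"ty":0,"tz":-0.9,"rx":0,"ry":0,"rz":0},{"fingers":0.9,"tx":0,"ty":0,"tz":-0.9,"rx":0,"ry":0,"rz":0},{"fingers":0.9,"tx":0,"ty":0,"tz":-0.9,"rx":0,"ry":0,"rz":0}]'
python3 -m crank '[{"fingers":0.9,"tx":0.9,"ty":0,"tz":0,"rx":0,"ry":0,"rz":0},{"fingers":0.9,"tx":0.9,"ty":0,"tz":0,"rx":0,"ry":0,"rz":0},{"fingers":0.9,"tx":0.9,"ty":0,"tz":0,"rx":0,"ry":0,"rz":0},{"fingers":0.9,"tx":0.9,"ty":0,"tz":0,"rx":0,"ry":0,"rz":0},{"fingers":0.9,"tx":0.9,"ty":0,"tz":0,"rx":0,"ry":0,"rz":0},{"fingers":0.9,"tx":0.9,"ty":0,"tz":0,"rx":0,"ry":0,"rz":0},{"fingers":0.9,"tx":0.9,"ty":0,"tz":0,"rx":0,"ry":0,"rz":0},{"fingers":0.9,"tx":0.9,"ty":0,"tz":0,"rx":0,"ry":0,"rz":0},{"fingers":0.9,"tx":0,"ty":0,"tz":0,"rx":0,"ry":0,"rz":0},{"fingers":0.9,"tx":0,"ty":0,"tz":0,"rx":0,"ry":0,"rz":0}]'
python3 - <<'E'
from h import *
P=params("top");t=manip.camera("top");s=manip.camera("scene")
def f(nm,lo,hi,roi,z):
    x0,y0,x1,y1=roi
    for b,c in blobs(t[y0:y1,x0:x1],lo,hi,5): print(nm,b[2:],onz("top",[[c[0]+x0,c[1]+y0]],z,P)[0,:2].round(4))
f("per",(105,120,60),(130,255,255),(302,175,334,213),.167)
f("sal",(8,110,120),(28,255,255),(283,180,308,210),.13)
f("red",(172,80,60),(180,255,255),(232,180,258,210),.05)
f("red",(0,120,60),(4,255,255),(232,180,258,210),.05)
a=cv2.resize(t[140:220,130:350],(770,280),interpolation=2);b=cv2.resize(s[150:260,180:340],(440,302),interpolation=2)
cv2.imwrite("pics/f.png",np.vstack([a,cv2.copyMakeBorder(b,0,0,0,330,0)]))
E
```

```text
time: 31.43
tool_pos: [0.4433, -0.1037, 0.254]
orientation: [-0.0, 0.661, 0.751, -0.0]
force: [0.2, -1.2, -0.4]
width: 0.898
gripper_force: 0.0
time: 32.27
tool_pos: [0.4159, 0.1113, 0.2527]
orientation: [0.0, 0.66, 0.752, -0.0]
force: [0.1, -0.3, -0.0]
width: 0.899
gripper_force: 0.0
per [11, 12, 95] [ 0.4498 -0.1846]
sal [10, 10, 67] [ 0.4435 -0.1045]
red [3, 3, 7] [0.4479 0.0726]
```

View pics/f.png

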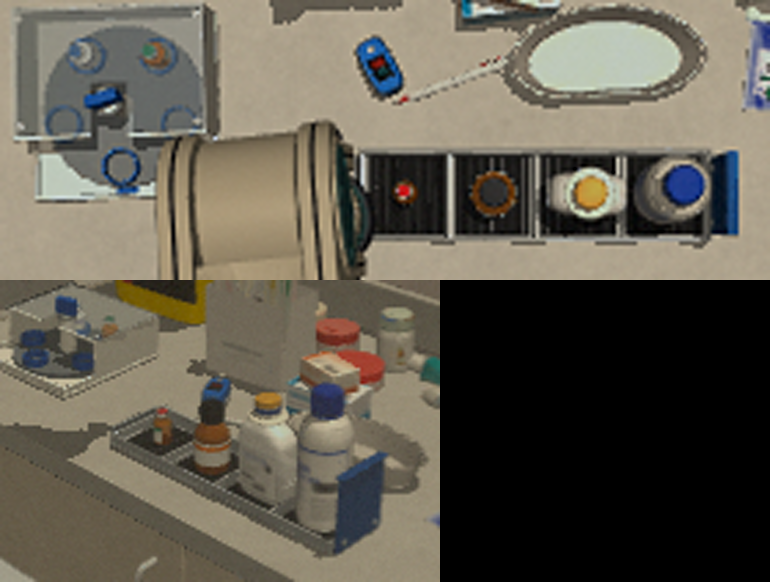

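The four containers stand upright in their bays in the right order. The blue and green vials are still in the dispenser, and the arm is clear of everything. Handing in.

```bash
python3 -c "
from plant import manip;print(manip.job_done())"
```

```text
the job is handed in; nothing more can be done
None
```

The job is handed in at about 32 s of the 112 s allowed; `job_done()` gave no verdict, but the last pictures show peroxide, saline, amber and the red-capped vial upright in their bays from the blue plate outward, and the other two vials still in the dispenser.

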